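Draw out the die carriage and rock the die free

ROBOT

A 6-joint arm with a two-finger parallel gripper is mounted at the origin on the work surface. World frame = base frame: x ahead of the robot, y to its left, z up, the work surface at z = 0. Lengths are in mm, angles in rad, forces in N, time in s.
With the tool pointing down it reaches from about 275 to 850 mm from the base axis. Payload 5.2 kg.
Tool frame: the origin (TCP) lies at the very end of the fingers, on their centre line; the grasp point (between the pads) lies tcp_to_grasp behind it (tcp_to_grasp is the distance from the TCP to the grasp point, in mm); y points along the fingers, z is the direction in which the jaws open and shut, and the axes are right-handed (so a half turn about y gives the same grasp; the last joint's range is limited). The gripper opens to 85 mm and grips with 20 to 120 N. Pads are 22 mm wide; open, the fingers measure 114 mm over their backs; the gripper's body (76 mm by 85 mm) begins 54 mm behind the grasp point. The pads swing forward as they close: fully open they stand 13 mm farther back than shut.
Start: joints at [-1.348, 0.259, 1.535, -0, 1.348, -0.203], TCP at [227.198, -500.885, 231.31] pointing down, gripper open.
Joint ranges: [-3.14, 3.14], [-0.91, 2.08], [0.19, 2.58], [-1.22, 4.36], [0.22, 2.71], [-3.12, 3.12]. Speed limits (rad/s): [2.57, 2.57, 3.14, 3.14, 3.14, 3.14].

INTERFACE

Orientations are given as a rotation vector (axis times angle).
In Python, from cell import * gives the robot as it stands.
- The arm moves only by the tool play_rows, never from a script. Its argument "rows" is a list of rows, each an object with "offset": the shift along the tool's x, y, z in mm, a list of three; "turn": the turn about the tool's y in rad. In form: [{"offset": [dx, dy, dz], "turn": turn}, ...]. A call has 1 to 5 rows; each row is the pose to reach, as a shift and turn from the pose commanded when the call began, along the tool's axes at that moment; what a row does not reach only later rows make up. A row lasts 1/8 s, in which the tool goes at most 62.5 mm and 10.7 degrees, less where a joint would pass 70% of its speed; a pose out of reach is approached as far as the arm can. A call with a gripper value outside its range is refused whole. "fingers" is the opening, from -1 (shut) to 1 (fully open), so that 0 is half open, set as the call begins (left out, the last holds). The fingers move at their own pace and stop on an object; "squeeze" is the grip in N (left out, the last holds). Time passes only in rows, so rows that repeat a pose let the fingers close. It gives the time, the measured TCP pose, the force and the opening at its end, in the units of the state.
- state(): the state, without advancing time (a new reading comes with each control period).
- read_camera(name): name is "scene" or "top" or "wrist"; returns the picture (400x640x3 uint8, red, green, blue); there is no depth.
- get_calibration(name): a dict with "fx", "fy", "cx", "cy" (pixels), "k1" (the pictures are not rectified: a ray, as slopes to the right and down, at radius r is drawn at 1 + k1 r^2 times it, then the intrinsics apply), "xyz" and "orientation" of the camera in the world. Camera axes: x right, y up, looking along -z (the intrinsics and any distortion apply to the point x, -y, -z); pixel columns grow to the right and rows downward; lengths in mm; the calibration is good to about 2 mm. A picture is of the moment at which its call begins: read the wrist's pose just before it. get_calibration takes no time and is no camera call; for the wrist camera it gives the pose at the moment of the call.
- hand_in(): hands the job in, once; it reports no verdict.
The state is a dict: "time": time; "qpos": joint angles; "dq": joint speeds; "joint_efforts": joint torques, N m; "eef_pos": TCP position; "eef_rot": TCP orientation; "wrist_force": force on the tool from outside, world axes, zero at the start; "ft_torque": the same for the moment, N m; "grip_width": finger opening in mm.
Only numpy, scipy, OpenCV 4.12 (cv2) and the standard library are available. Lean on these libraries where they do the work, as an engineer would, in place of code of your own. Each camera call takes 0.05 s, during which the arm holds its last target.

TASK

Change the die of the bench press: by its upright pull post, draw the die carriage out from under the press head as far as it goes, with the die still seated in it. Then take the die by its square stem and rock it side to side across the carriage, so that first one end of its foot and then the other springs past its spring roller; do not pull it straight up. Finish while holding the die upright and still, about 15 mm clear above its pocket's rollers; do not let go or put it down, and do not disturb the parts tray, punch stand or glue jar.

Things in the scene. Friction and masses are not known exactly. Their poses are not given: they have to be found in the camera images.
- press: Grey C-frame bench press, fixed. Origin on the bench straight below its ram; y points to its column, z up, x across the slideway (away from the robot at yaw 0; yaw varies by 0.3 rad). Base 140 (x) by 420 (y -280 to 140), 10 high; steel guide strips along both edges up to z 20; column 90 (x) by 60, y 75 to 135, up to z 210.
- ram_foot (a point): Centre of the underside of the press's ram, a steel cylinder 32 in diameter, 104 above the bench. The head above it, 80 wide in x, overhangs y -35 to 80 and z 155 to 210 in the press's axes: the die cannot be reached or lifted beneath it.
- carriage (a joint): How far the die carriage has been drawn out from under the head, along the press's -y, in m: 0 home under the ram (the start), 0.16 at the rigid end stop. Slides with about 4 N friction and stays where it is left.
- pull_post (a point): Point on the carriage's pull post to grip from above, carried by the carriage: an upright steel post 16 in diameter on the carriage's outer end, 98 from the pocket centre along the press's -y. This point lies on its axis 30 above the carriage plate; the post stands 46 above the plate and bears a black cap 20 in diameter, 10 high.
- pocket (a point): Centre of the floor of the die pocket on the carriage, 22 above the bench; carried by the carriage, axes as the press's (x across the track). The pocket is 66 (x) by 28 (y), rims 5 to 6 high; its floor is the top of the carriage plate. Plate 112 (x) by 165 (y -120 to 45).
- roller_near_c (a point): Axis of the steel roller at the pocket's -x end as built, 34.6 from the pocket centre and 10.6 above its floor; 10 in diameter, lying along y, in a dark housing up to 16 above the floor (x -33.5 to -53.5). It reaches 2.4 over the foot's top edge; a spring lets it give outward: 18 N to start, 0.7 N more per mm, up to 6 mm. An end is past it once its underside is 11 above the floor.
- roller_far_c (a point): The same at the pocket's +x end: roller axis as built, 34.6 from the pocket centre, 10.6 above its floor.
- die: Steel die, about 0.24 kg, loose in the pocket: flat foot 64 (x) by 24 (y) by 6, on its middle an upright square stem 18 by 18 up to 62 above the underside, then a brass disc 18 in diameter up to 68. Origin: centre of the underside; z up the stem. Seated, its axes are the pocket's, with 1 mm play in x, 2 in y. Grip the stem about 45 above the underside.
- foot_near (a point): Middle of the lower edge of the foot's -x end, 32 from the die's origin, on the underside.
- foot_far (a point): Middle of the lower edge of the foot's +x end, 32 from the die's origin, on the underside.
- tray: Bystander: white parts tray with compartments, 90 by 210 by 35 high, loose; origin under its centre.
- punch_stand: Bystander: dark wooden block 70 by 100 by 30 with three short steel punches reaching 80 high, loose; origin under its centre.
- glue_jar: Bystander: amber jar with black lid, 64 in diameter, 85 high, loose; origin under its centre.

How it is judged:
By the outcome, as a careful person would: the job done as asked, in the order asked, and still so for the second after the job is handed in, while the arm keeps its last pose, push and grip.
It also fails if it takes over 45 s, if anything falls off the work surface, if the arm or the gripper's body presses on something with over 40 N, if the wrist force passes 120 N, or if a joint passes its speed limit or range.

## Working session

There is one attempt and no reset: what is moved stays moved. The work goes in short steps, Python scripts to look and compute and a tool call to move; the robot and the scene stay as the last step left them, time stands still between calls to the robot, and variables do not carry over. Pictures are saved under pics/ and viewed, and the job is handed in when it is done.

Besides the shell and the picture viewer there is one more tool, called after "Call:" by a JSON object that holds its "fn" and its "kwargs". play_rows: Moves the arm, as the interface text tells. Its arguments: {"type":"object","properties":{"rows":{"type":"array"},"fingers":{"type":"number"},"squeeze":{"type":"number"}},"required":["rows"]}

```bash
ls; mkdir -p pics; python3 - <<'E'
from cell import *
import cv2
s=state(); print(s)
for n in ["scene","top","wrist"]:
    print(n,get_calibration(n))
    cv2.imwrite(f"pics/{n}0.png",read_camera(n)[:,:,::-1])
E
```

```text
pics
{'time': 0.0, 'qpos': array([-1.34778200e+00,  2.59335688e-01,  1.53610282e+00,  1.72394181e-05,
        1.34796391e+00, -2.02808598e-01]), 'dq': array([ 0.00324561,  0.00091269,  0.00029164,  0.00102177, -0.00106256,
       -0.00185762]), 'joint_efforts': array([-8.75919523e-04, -4.46032548e+01, -2.90566063e+01, -2.27678684e-04,
        1.17645119e-02,  9.39512489e-06]), 'eef_pos': array([ 227.09318096, -500.35338917,  230.47069062]), 'eef_rot': array([-0.42940512,  1.98810761, -1.98442975]), 'wrist_force': array([0.87931375, 0.09045942, 0.52887331]), 'ft_torque': array([-0.00497663,  0.00803037, -0.03734107]), 'grip_width': 85.15803463492638}
scene {'fx': 389.4645463081925, 'fy': 389.4645463081925, 'cx': 313.2652993122817, 'cy': 191.4124632429311, 'k1': -0.07350507216219024, 'xyz': array([ 863.44426095,  -63.70831314, 1042.72173912]), 'orientation': array([0.24629014, 0.19927482, 1.32110267])}
top {'fx': 373.40604737301317, 'fy': 373.40604737301317, 'cx': 319.95790557029676, 'cy': 198.71454360146302, 'k1': -0.010211218601984207, 'xyz': array([ 457.44686445,    6.76735459, 1213.757939  ]), 'orientation': array([ 0.08271308, -0.07849035, -1.58397482])}
wrist {'fx': 352.7621375895343, 'fy': 352.7621375895343, 'cx': 327.1371258467444, 'cy': 199.5424029267895, 'k1': -0.06649718587021551, 'xyz': array([ 303.56279088, -466.02272898,  372.63971707]), 'orientation': array([-0.2930694 ,  0.19139421, -1.13456227])}
```

View pics/scene0.png

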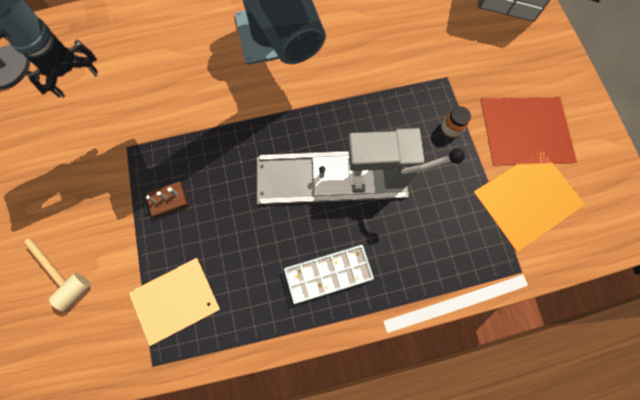

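View pics/top0.png

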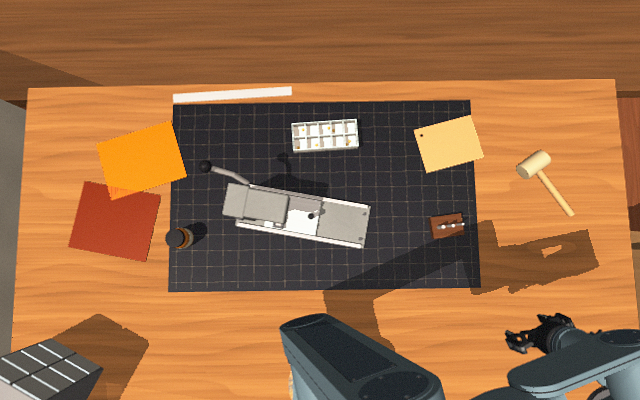

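View pics/wrist0.png

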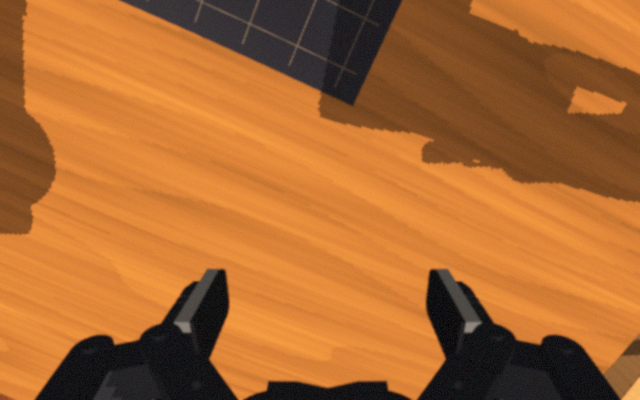

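The top view shows the press around (300,213), with the black cap near (314,216). In the scene view the cap is near (322,171). I'll zoom in and set up ray helpers.

```bash
cat > h.py <<'E'
import numpy as np, cv2
from scipy.spatial.transform import Rotation as R
from cell import *
def ray(c,u,v):
    K=np.array([[c['fx'],0,c['cx']],[0,c['fy'],c['cy']],[0,0,1]])
    p=cv2.undistortPoints(np.array([[[u,v]]],float),K,np.array([c['k1'],0,0,0.]))[0,0]
    d=R.from_rotvec(c['orientation']).apply([p[0],-p[1],-1.]); return np.array(c['xyz']),d/np.linalg.norm(d)
def plane(c,u,v,z):
    o,d=ray(c,u,v); return o+d*(z-o[2])/d[2]
def proj(c,P):
    q=R.from_rotvec(c['orientation']).inv().apply(np.atleast_2d(P)-c['xyz'])
    x=q[:,0]/-q[:,2]; y=-q[:,1]/-q[:,2]; f=1+c['k1']*(x*x+y*y)
    return np.c_[c['fx']*x*f+c['cx'],c['fy']*y*f+c['cy']]
def tri(obs):
    A=np.zeros((3,3));b=np.zeros(3)
    for c,u,v in obs:
        o,d=ray(c,u,v);M=np.eye(3)-np.outer(d,d);A+=M;b+=M@o
    return np.linalg.solve(A,b)
def crop(img,x0,y0,w,h,k,name):
    cv2.imwrite(name,cv2.resize(img[y0:y0+h,x0:x0+w,::-1],None,fx=k,fy=k,interpolation=cv2.INTER_CUBIC))
E
python3 - <<'E'
import cv2
from h import *
a=cv2.imread("pics/top0.png")[:,:,::-1]; crop(a,210,170,175,95,4.5,"pics/topz.png")
a=cv2.imread("pics/scene0.png")[:,:,::-1]; crop(a,250,115,180,100,4.4,"pics/scz.png")
E
```

```text
(no output)
```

View pics/topz.png

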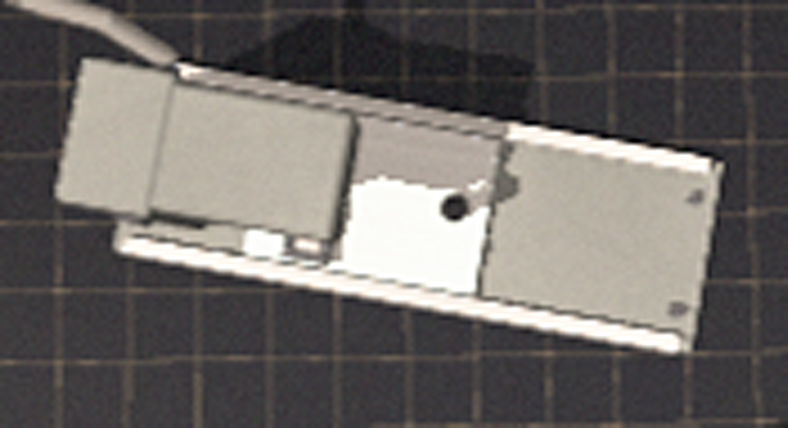

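View pics/scz.png

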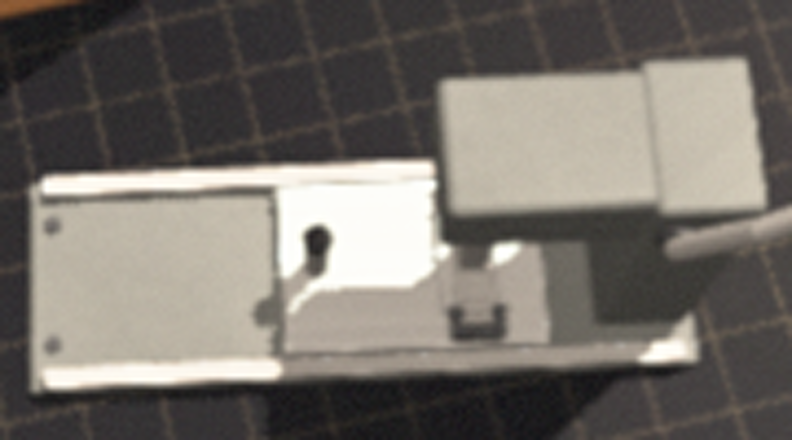

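```bash
python3 - <<'E'
from h import *
T=get_calibration("top");S=get_calibration("scene")
t=lambda x,y:(210+(x+.5)/4.5-.5,170+(y+.5)/4.5-.5)
s=lambda x,y:(250+(x+.5)/4.4-.5,115+(y+.5)/4.4-.5)
np.set_printoptions(precision=1,suppress=True)
A=plane(T,*t(721,160),20);B=plane(T,*t(690,352),20);C=plane(T,*t(118,250),20)
print("top far-out, near-out, near-in",A,B,C)
A2=plane(S,*s(42,390),20);B2=plane(S,*s(40,178),20);C2=plane(S,*s(697,357),20)
print("scene far-out near-out far-in",A2,B2,C2)
def yaw(v): return np.arctan2(v[1],v[0])
print("widths",np.linalg.norm(A-B),np.linalg.norm(B-C),np.linalg.norm(A2-B2),np.linalg.norm(A2-C2))
print("yaws", yaw(A-B),yaw(C-B)-np.pi/2,yaw(A2-B2),yaw(C2-A2)-np.pi/2)
cap=tri([(T,*t(455,206)),(S,*s(318,234))]);print("cap tri",cap)
print(plane(T,*t(455,206),76),plane(S,*s(318,234),76))
E
```

```text
top far-out, near-out, near-in [ 557.  -150.6   20. ] [ 421.6 -124.9   20. ] [499.2 279.1  20. ]
scene far-out near-out far-in [ 559.2 -145.8   20. ] [ 420.3 -119.3   20. ] [635.4 254.9  20. ]
widths 137.79632212480325 411.368350113702 141.40356511262513 407.9158039057984
yaws -0.18711628315112305 -0.1898245743222846 -0.18878246933006734 -0.1879917488629388
cap tri [523.3  37.9  85. ]
[523.7  37.9  76. ] [520.1  39.1  76. ]
```

```bash
python3 - <<'E'
import cell
print([n for n in dir(cell) if not n.startswith('_')]); print(getattr(cell,'tcp_to_grasp',None))
from h import *
s=state();M=R.from_rotvec(s['eef_rot']).as_matrix();print(M.round(3))
c=get_calibration("wrist");print(M.T@(c['xyz']-s['eef_pos']), R.from_rotvec(c['orientation']).as_matrix().round(2))
E
```

```text
['Unreachable', 'get_calibration', 'hand_in', 'read_camera', 'state', 'tcp_to_grasp']
18.700000000000003
[[-0.911 -0.     0.413]
 [-0.413  0.001 -0.911]
 [-0.    -1.    -0.001]]
[-8.38910930e+01 -1.42074746e+02  2.55812885e-02] [[ 0.41  0.86  0.3 ]
 [-0.91  0.39  0.13]
 [-0.   -0.33  0.95]]
```

```bash
cat >> h.py <<'E'
import json
def ax(yaw): # tool axes as columns for tool-down with jaw axis yaw
    z=np.array([np.cos(yaw),np.sin(yaw),0]);y=np.array([0,0,-1.]);return np.c_[np.cross(y,z),y,z]
def offs(cmd,yaw,target): return (ax(yaw).T@(np.array(target,float)-cmd)).round(1)
def st():
    s=state();M=R.from_rotvec(s['eef_rot']).as_matrix()
    print("t %.2f pos %s yaw %.4f tilt %.3f F %s T %s w %.1f"%(s['time'],s['eef_pos'].round(1),np.arctan2(M[1,2],M[0,2]),np.arccos(-M[2,1]),s['wrist_force'].round(1),s['ft_torque'].round(2),s['grip_width'])); return s
E
python3 - <<'E'
from h import *
s=st()
y0=-1.1454
print(offs(np.array([227.2,-500.9,231.3]),y0,[523,10,231.3]))
E
```

```text
t 0.15 pos [ 227.1 -500.5  230.6] yaw -1.1450 tilt 0.001 F [ 0.1 -0.1  0.1] T [0.02 0.   0.01] w 85.4
[-480.3    0.  -343.3]
```

Call:
{"fn": "play_rows", "kwargs": {"rows": [{"offset": [-40, 0, -28], "turn": 0.12}, {"offset": [-90, 0, -64], "turn": 0.25}, {"offset": [-140, 0, -100], "turn": 0.37}, {"offset": [-190, 0, -136], "turn": 0.5}, {"offset": [-240, 0, -172], "turn": 0.613}], "fingers": 0}}

```text
time: 0.78
eef_pos: [375.3, -243.3, 231.2]
eef_rot: [-0.204, -2.121, 2.121]
wrist_force: [0.4, -0.1, -0.0]
grip_width: 42.8
```

```bash
python3 - <<'E'
from h import *
s=st()
c=np.array([227.2,-500.9,231.3])+ax(-1.1454)@[-240,0,-172]
print(c,offs(c,-1.7584,[517,10,231.3]))
E
```

```text
t 0.78 pos [ 375.3 -243.3  231.2] yaw -1.7625 tilt 0.000 F [ 0.4 -0.1 -0. ] T [-0.04 -0.01 -0.03] w 42.8
[ 374.82878667 -245.18582099  231.3       ] [ -92.1    0.  -277.2]
```

Call:
{"fn": "play_rows", "kwargs": {"rows": [{"offset": [-18, 0, -55], "turn": 0}, {"offset": [-36, 0, -110], "turn": 0}, {"offset": [-54, 0, -165], "turn": 0}, {"offset": [-74, 0, -222], "turn": 0}, {"offset": [-92, 0, -277], "turn": 0}]}}

```text
time: 1.4
eef_pos: [517.3, 11.9, 231.2]
eef_rot: [-0.199, -2.123, 2.124]
wrist_force: [0.2, -0.8, -0.0]
grip_width: 42.5
```

Call:
{"fn": "play_rows", "kwargs": {"rows": [{"offset": [0, 0, 0], "turn": 0}]}}

```text
time: 1.52
eef_pos: [517.5, 13.6, 230.8]
eef_rot: [-0.193, -2.127, 2.125]
wrist_force: [-0.8, -0.0, -0.1]
grip_width: 42.6
```

```bash
python3 - <<'E'
from h import *
s=st()
c=get_calibration("wrist");im=read_camera("wrist");cv2.imwrite("pics/w1.png",im[:,:,::-1])
json.dump({k:np.array(v).tolist() for k,v in c.items()},open("w1.json","w"))
E
```

```text
t 1.52 pos [517.5  13.6 230.8] yaw -1.7522 tilt 0.001 F [-0.8 -0.  -0.1] T [-0.06  0.09  0.06] w 42.6
```

View pics/w1.png

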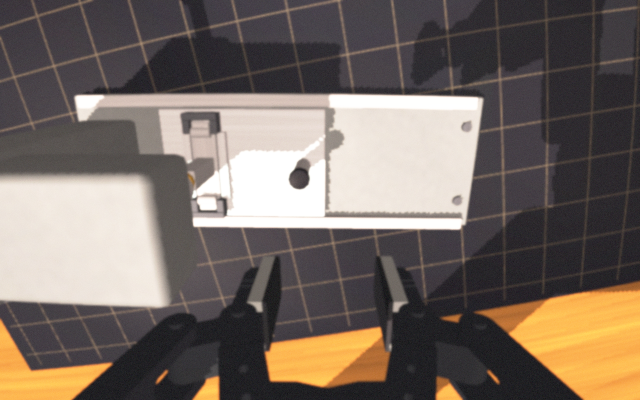

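```bash
python3 - <<'E'
from h import *
np.set_printoptions(precision=1,suppress=True)
for i in range(3): st()
T=get_calibration("top");S=get_calibration("scene");W=json.load(open("w1.json"));print(W)
t=lambda x,y:(210+(x+.5)/4.5-.5,170+(y+.5)/4.5-.5)
s=lambda x,y:(250+(x+.5)/4.4-.5,115+(y+.5)/4.4-.5)
im=cv2.imread("pics/w1.png");g=im[155:205,275:325].max(2)
n,l,stt,cen=cv2.connectedComponentsWithStats((g<50).astype(np.uint8));print(stt,cen+[275,155])
print(tri([(W,299,178),(T,*t(455,206))]),tri([(W,299,178),(T,*t(455,206)),(S,*s(318,234))]))
for z in (72,76,80): print(plane(W,299,178,z))
for n,u,v in (("NO",459,229),("FO",483,98),("FI",76,96)): print(n,plane(W,u,v,20))
E
```

```text
t 1.57 pos [516.7  11.6 230.7] yaw -1.7539 tilt 0.001 F [-0.4 -0.4  0.2] T [ 0. -0.  0.] w 42.3
t 1.57 pos [516.7  11.6 230.7] yaw -1.7539 tilt 0.001 F [-0.4 -0.4  0.2] T [ 0. -0.  0.] w 42.3
t 1.57 pos [516.7  11.6 230.7] yaw -1.7539 tilt 0.001 F [-0.4 -0.4  0.2] T [ 0. -0.  0.] w 42.3
{'fx': 352.7621375895343, 'fy': 352.7621375895343, 'cx': 327.1371258467444, 'cy': 199.5424029267895, 'k1': -0.06649718587021551, 'xyz': [600.1315936691744, -1.9175372428946056, 372.84123531411416], 'orientation': [-0.24095165082927622, 0.2921291163314501, -1.7348405708030419]}
[[   0    0   50   50 2489]
 [  22   14   10    4   11]] [[299.5 179.5]
 [301.5 169.7]]
[523.6  37.7  76.6] [523.6  37.7  82.3]
[522.4  38.2  72. ]
[523.4  37.6  76. ]
[524.5  37.1  80. ]
NO [ 420.5 -115.8   20. ]
FO [ 556.3 -148.4   20. ]
FI [633.7 248.1  20. ]
```

Call:
{"fn": "play_rows", "kwargs": {"rows": [{"offset": [-1, 0, -29.5], "turn": 0}, {"offset": [-1, 45, -29.5], "turn": 0}, {"offset": [-1, 90, -29.5], "turn": 0}, {"offset": [-1, 110, -29.5], "turn": 0}, {"offset": [-1, 110, -29.5], "turn": 0}]}}

```text
time: 2.2
eef_pos: [521.3, 36.4, 119.6]
eef_rot: [-0.197, -2.119, 2.121]
wrist_force: [-0.7, -1.2, -0.7]
grip_width: 42.7
```

```bash
python3 - <<'E'
from h import *
np.set_printoptions(precision=1,suppress=True)
c=get_calibration("wrist");im=read_camera("wrist");cv2.imwrite("pics/w2.png",im[:,:,::-1]);st()
print(proj(c,[[523.5,38.3,78],[523.5,38.3,52],[541,136,22]]))
E
```

```text
t 2.25 pos [522.   36.7 120.5] yaw -1.7602 tilt 0.003 F [-0.6 -3.6  0.1] T [-0.3  0.1  0.1] w 42.5
[[323.1 230.7]
 [323.5 213.9]
 [187.2 200.2]]
```

View pics/w2.png

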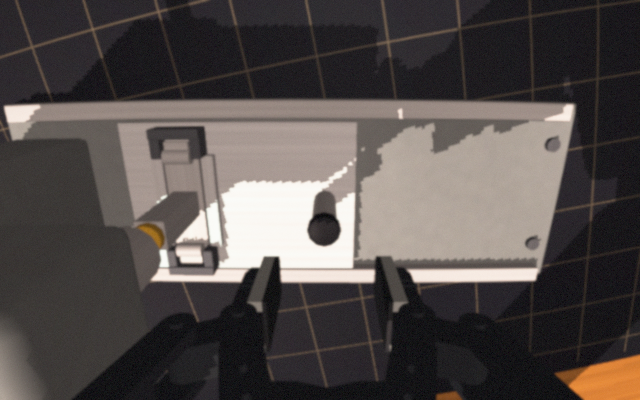

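Call:
{"fn": "play_rows", "kwargs": {"rows": [{"offset": [0, 0, 0], "turn": 0}, {"offset": [0, 0, 0], "turn": 0}]}}

```text
time: 2.5
eef_pos: [522.9, 36.9, 121.9]
eef_rot: [-0.2, -2.121, 2.125]
wrist_force: [-1.9, -6.2, -0.7]
grip_width: 42.4
```

```bash
python3 - <<'E'
from h import *
st()
E
```

```text
t 2.50 pos [522.9  36.9 121.9] yaw -1.7588 tilt 0.002 F [-1.9 -6.2 -0.7] T [-0.59  0.17  0.02] w 42.4
```

```bash
python3 - <<'E'
from h import *
s=state();print(s['qpos'].round(3))
E
```

```text
[-0.141  0.314  1.747 -0.002  1.08   1.619]
```

Call:
{"fn": "play_rows", "kwargs": {"rows": [{"offset": [0, 0, 20], "turn": 0}, {"offset": [0, 0, 25], "turn": 0.17}, {"offset": [0, 0, 25], "turn": 0.34}, {"offset": [0, 0, 25], "turn": 0.51}, {"offset": [0, 0, 25], "turn": 0.68}]}}

```text
time: 3.12
eef_pos: [518.9, 13.8, 122.2]
eef_rot: [-0.796, -1.703, 1.701]
wrist_force: [0.1, 0.5, -0.5]
grip_width: 42.7
```

Call:
{"fn": "play_rows", "kwargs": {"rows": [{"offset": [0, 0, 0], "turn": 0.16}, {"offset": [0, 0, 0], "turn": 0.32}, {"offset": [0, 0, 0], "turn": 0.48}, {"offset": [0, 0, 0], "turn": 0.52}, {"offset": [0, 0, 0], "turn": 0.52}]}}

```text
time: 3.75
eef_pos: [518.8, 13.9, 122.0]
eef_rot: [-1.118, -1.344, 1.342]
wrist_force: [0.5, 0.3, 0.8]
grip_width: 42.8
```

```bash
python3 - <<'E'
from h import *
np.set_printoptions(precision=1,suppress=True)
c=get_calibration("wrist");im=read_camera("wrist");cv2.imwrite("pics/w3.png",im[:,:,::-1]);s=st();print(s['qpos'].round(2))
print(proj(c,[[523.5,38.3,78],[523.5,38.3,52],[541,136,22]]))
cmd=np.array([516.9,9.8,231.3])+ax(-1.7584)@[-1,110,-4.5]
print(cmd); print(offs(cmd,-1.7584-1.2,[523.5,38.3,121]))
E
```

```text
t 3.80 pos [518.8  13.9 121.9] yaw -2.9575 tilt 0.001 F [-1.   0.4 -0.1] T [-0. -0.  0.] w 42.6
[-0.2  0.3  1.8  0.   1.1  2.8]
[[312.  267.5]
 [313.7 247.8]
 [275.1 330.3]]
[518.7  14.  121.3]
[23.   0.3 -9.1]
```

View pics/w3.png

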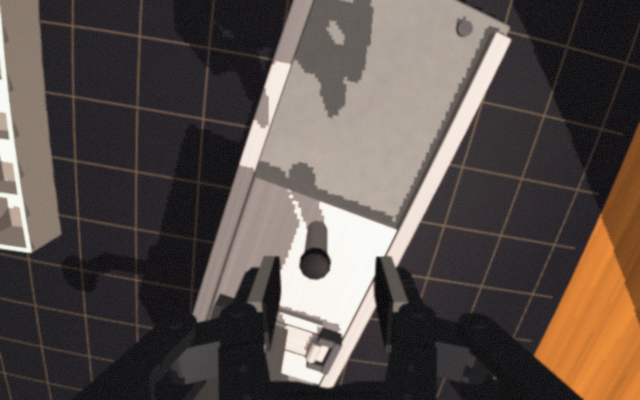

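The force is back to zero. The cap shows at (315,264), against a prediction of (312,267), so I'm refining the post position.

```bash
python3 - <<'E'
from h import *
np.set_printoptions(precision=1,suppress=True)
c=get_calibration("wrist")
cmd=np.array([518.7,14,121.3])
for z in (74,78): 
    p=plane(c,315,264,z); print(p, offs(cmd,-1.7584-1.2,[p[0],p[1],121.3]))
E
```

```text
[521.8  37.8  74. ] [22.9  0.  -7.4]
[522.1  35.6  78. ] [20.6  0.  -7.3]
```

Call:
{"fn": "play_rows", "kwargs": {"rows": [{"offset": [22, 0, -8], "turn": 0}, {"offset": [22, 20, -8], "turn": 0}, {"offset": [22, 50, -8], "turn": 0}, {"offset": [22, 70, -8], "turn": 0}, {"offset": [22, 70, -8], "turn": 0}]}}

```text
time: 4.42
eef_pos: [521.2, 37.3, 50.2]
eef_rot: [-1.114, -1.342, 1.344]
wrist_force: [-1.2, -0.0, 1.6]
grip_width: 43.0
```

```bash
python3 - <<'E'
from h import *
np.set_printoptions(precision=1,suppress=True)
c=get_calibration("wrist");im=read_camera("wrist");cv2.imwrite("pics/w4.png",im[:,:,::-1]);s=st()
cv2.imwrite("pics/s4.png",read_camera("scene")[80:260,200:460,::-1].repeat(3,0).repeat(3,1))
E
```

```text
t 4.47 pos [522.1  37.2  51.2] yaw -2.9577 tilt 0.001 F [-0.   0.4 -0.4] T [0.1 0.  0.1] w 42.8
```

View pics/w4.png

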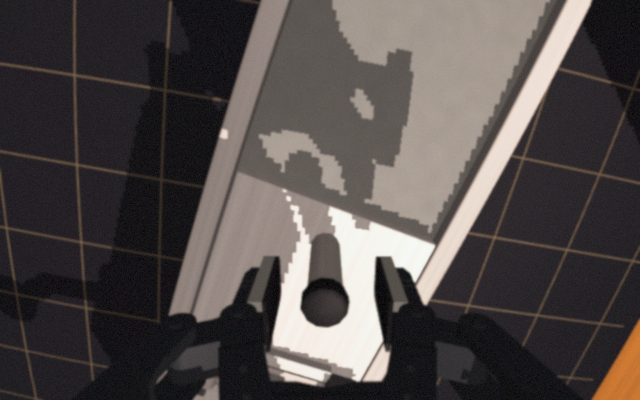

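View pics/s4.png

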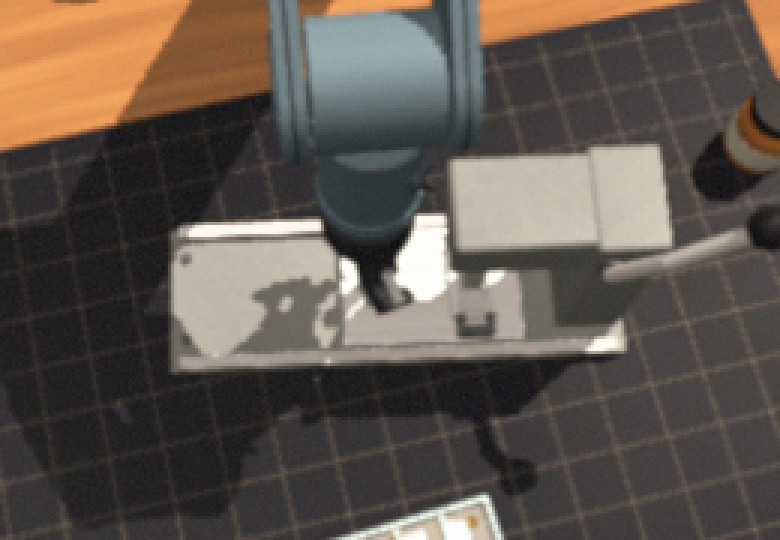

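Cap is centred between the fingers at (325,303). Descending and gripping the post.

Call:
{"fn": "play_rows", "kwargs": {"rows": [{"offset": [0, 17, 0], "turn": 0}, {"offset": [0, 17, 0], "turn": 0}]}}

```text
time: 4.78
eef_pos: [522.3, 37.2, 34.7]
eef_rot: [-1.116, -1.343, 1.343]
wrist_force: [0.4, -0.0, -0.2]
grip_width: 42.9
```

Call:
{"fn": "play_rows", "kwargs": {"rows": [{"offset": [0, 0, 0], "turn": 0}, {"offset": [0, 0, 0], "turn": 0}, {"offset": [0, 0, 0], "turn": 0}, {"offset": [0, 0, 0], "turn": 0}], "fingers": -1, "squeeze": 40}}

```text
time: 5.28
eef_pos: [522.5, 37.1, 35.4]
eef_rot: [-1.118, -1.344, 1.343]
wrist_force: [-2.5, -0.5, 6.8]
grip_width: 17.4
```

```bash
python3 - <<'E'
from h import *
s=st()
M=R.from_rotvec(s['eef_rot']).as_matrix()
ey=np.array([0.187,0.982,0])
print((ax(-2.9584).T@(-ey*160)).round(1))
E
```

```text
t 5.28 pos [522.5  37.1  35.4] yaw -2.9578 tilt 0.001 F [-2.5 -0.5  6.8] T [-0.1   0.44  0.01] w 17.4
[-149.    0.   58.]
```

Call:
{"fn": "play_rows", "kwargs": {"rows": [{"offset": [-14, 0, 5.5], "turn": 0}, {"offset": [-37, 0, 14.5], "turn": 0}, {"offset": [-60.5, 0, 23.5], "turn": 0}, {"offset": [-84, 0, 32.5], "turn": 0}, {"offset": [-107, 0, 41.5], "turn": 0}]}}

```text
time: 5.9
eef_pos: [500.7, -75.0, 35.4]
eef_rot: [-1.116, -1.344, 1.342]
wrist_force: [-1.5, 6.3, 8.3]
grip_width: 17.5
```

Call:
{"fn": "play_rows", "kwargs": {"rows": [{"offset": [-19, 0, 7.4], "turn": 0}, {"offset": [-33, 0, 12.8], "turn": 0}, {"offset": [-40, 0, 15.5], "turn": 0}, {"offset": [-43, 0, 16.7], "turn": 0}, {"offset": [-43, 0, 16.7], "turn": 0}]}}

```text
time: 6.52
eef_pos: [492.0, -120.1, 35.4]
eef_rot: [-1.116, -1.343, 1.342]
wrist_force: [-3.9, 4.1, 9.2]
grip_width: 17.5
```

```bash
python3 - <<'E'
from h import *
s=st()
print(np.dot(s['eef_pos']-[522.5,37.1,35.4],[-0.187,-0.982,0]))
E
```

```text
t 6.53 pos [ 492.  -120.1   35.4] yaw -2.9584 tilt 0.001 F [-3.9  4.1  9.2] T [0.58 0.52 0.01] w 17.5
160.05342429268165
```

Call:
{"fn": "play_rows", "kwargs": {"rows": [{"offset": [-2, 0, 0.8], "turn": 0}, {"offset": [-2, 0, 0.8], "turn": 0}, {"offset": [-2, 0, 0.8], "turn": 0}]}}

```text
time: 6.9
eef_pos: [491.9, -120.1, 35.3]
eef_rot: [-1.114, -1.345, 1.34]
wrist_force: [-0.3, 13.4, 8.9]
grip_width: 17.8
```

```bash
python3 - <<'E'
from h import *
s=st()
print(np.dot(s['eef_pos']-[522.5,37.1,35.4],[-0.187,-0.982,0]))
E
```

```text
t 6.90 pos [ 491.9 -120.1   35.3] yaw -2.9585 tilt 0.004 F [-0.3 13.4  8.9] T [ 1.79  0.1  -0.04] w 17.8
160.11967036588408
```

Call:
{"fn": "play_rows", "kwargs": {"rows": [{"offset": [2, 0, -0.8], "turn": 0}, {"offset": [2, 0, -0.8], "turn": 0}]}}

```text
time: 7.15
eef_pos: [492.0, -120.0, 35.4]
eef_rot: [-1.115, -1.343, 1.343]
wrist_force: [-4.2, 2.8, 8.7]
grip_width: 17.7
```

Call:
{"fn": "play_rows", "kwargs": {"rows": [{"offset": [0, 0, 0], "turn": 0}, {"offset": [0, 0, 0], "turn": 0}, {"offset": [0, -20, 0], "turn": 0}, {"offset": [0, -65, 0], "turn": 0}, {"offset": [0, -115, 0], "turn": 0}], "fingers": 0}}

```text
time: 7.78
eef_pos: [492.1, -120.8, 150.0]
eef_rot: [-1.115, -1.342, 1.343]
wrist_force: [1.1, -0.5, -0.9]
grip_width: 43.0
```

```bash
python3 - <<'E'
from h import *
st()
np.set_printoptions(precision=1,suppress=True)
T=get_calibration("top");S=get_calibration("scene")
crop(read_camera("top"),210,170,175,95,4.5,"pics/top5.png")
crop(read_camera("scene"),220,115,180,100,4.4,"pics/sc5.png")
cmd=np.array([518.7,14,121.3])+ax(-2.9584)@[22-150,87-115,-8+58.2]
print(cmd)
E
```

```text
t 7.78 pos [ 492.1 -120.8  150. ] yaw -2.9582 tilt 0.002 F [ 1.1 -0.5 -0.9] T [0.06 0.01 0.01] w 43.0
[ 492.7 -121.   149.3]
```

View pics/top5.png

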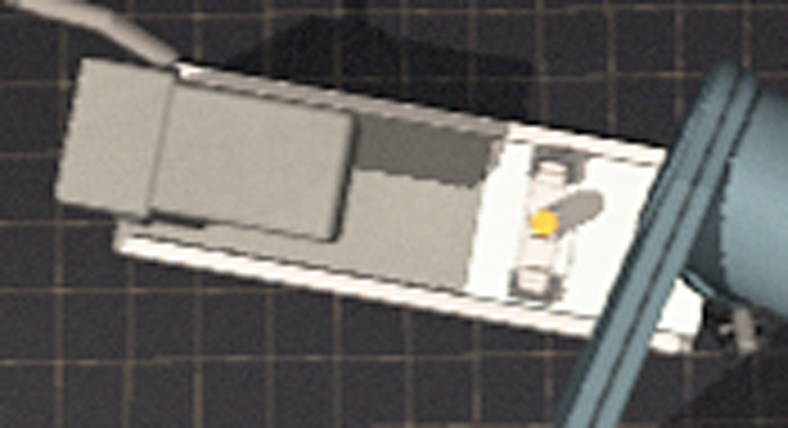

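View pics/sc5.png

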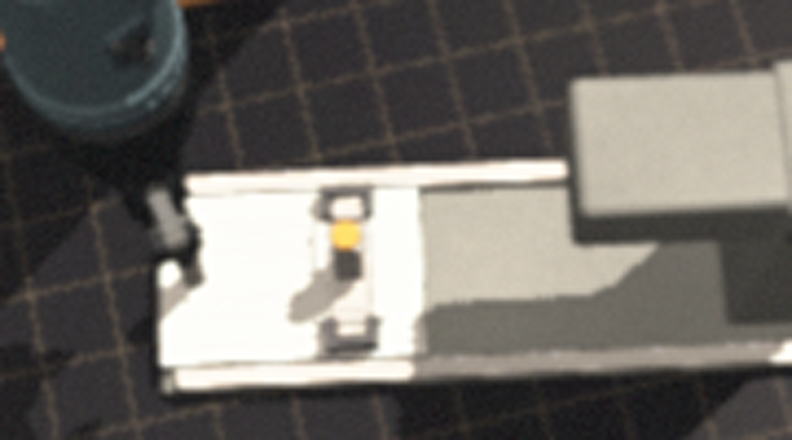

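Carriage is out with the die seated. The brass disc is at crop pixels (543,223) in the top view and (346,234) in the scene view.

```bash
python3 - <<'E'
from h import *
np.set_printoptions(precision=1,suppress=True)
T=get_calibration("top");S=get_calibration("scene")
def brass(name):
    im=read_camera(name);h=cv2.cvtColor(im,cv2.COLOR_RGB2HSV)
    m=((h[...,0]>15)&(h[...,0]<32)&(h[...,1]>140)&(h[...,2]>120)).astype(np.uint8)
    return im,m
t=lambda x,y:(210+(x+.5)/4.5-.5,170+(y+.5)/4.5-.5)
s=lambda x,y:(220+(x+.5)/4.4-.5,115+(y+.5)/4.4-.5)
print(plane(T,*t(543,223),90),plane(S,*s(346,234),90),tri([(T,*t(543,223)),(S,*s(346,234))]))
ey=np.array([.187,.982,0]);print(np.array([492.3,-120.5,0])+98*ey)
# roller housings (dark), top z=38
for p in ((558,160),(540,290)): print(plane(T,*t(*p),38))
for p in ((344,203),(350,338)): print(plane(S,*s(*p),38))
E
```

```text
[510.7 -21.2  90. ] [510.4 -22.2  90. ] [510.6 -21.7  90.2]
[510.6 -24.3   0. ]
[557.2 -33.8  38. ]
[466.5 -19.6  38. ]
[470.6 -16.4  38. ]
[557.8 -32.8  38. ]
```

```bash
python3 - <<'E'
from h import *
print(offs(np.array([492.7,-121,149.3]),-2.9584,[510.6,-22.3,149.3]))
E
```

```text
[ 93.8   0.  -35.6]
```

Call:
{"fn": "play_rows", "kwargs": {"rows": [{"offset": [20, 0, -8], "turn": -0.17}, {"offset": [45, 0, -17], "turn": -0.34}, {"offset": [70, 0, -26.5], "turn": -0.51}, {"offset": [94, 0, -35.5], "turn": -0.68}, {"offset": [94, 0, -35.5], "turn": -0.85}]}}

```text
time: 8.5
eef_pos: [510.1, -20.3, 148.5]
eef_rot: [-0.52, -1.923, 1.922]
wrist_force: [-1.0, -0.4, 0.3]
grip_width: 42.7
```

Call:
{"fn": "play_rows", "kwargs": {"rows": [{"offset": [0, 0, 0], "turn": -0.17}, {"offset": [0, 0, 0], "turn": -0.35}, {"offset": [0, 0, 0], "turn": -0.35}, {"offset": [0, 0, 0], "turn": -0.35}]}}

```text
time: 9.0
eef_pos: [510.1, -22.0, 148.9]
eef_rot: [-0.202, -2.121, 2.121]
wrist_force: [-0.6, 0.2, -0.2]
grip_width: 42.7
```

```bash
python3 - <<'E'
from h import *
np.set_printoptions(precision=1,suppress=True)
st();c=get_calibration("wrist");im=read_camera("wrist");cv2.imwrite("pics/w6.png",im[:,:,::-1])
print(proj(c,[[510.6,-22,90],[510.6,-22,22]]))
E
```

```text
t 9.00 pos [510.1 -22.  148.9] yaw -1.7616 tilt 0.001 F [-0.6  0.2 -0.2] T [0. 0. 0.] w 42.7
[[327.  221.3]
 [327.1 188.5]]
```

View pics/w6.png

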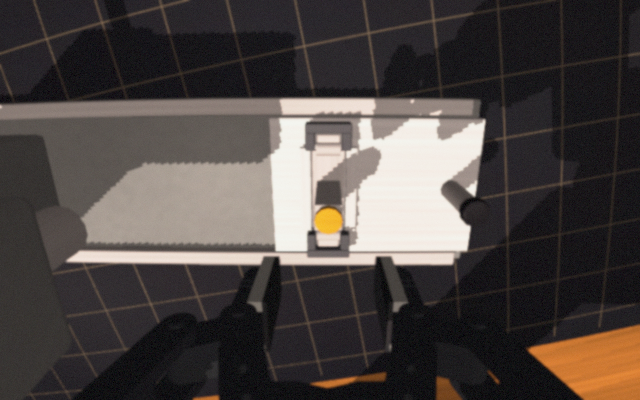

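Call:
{"fn": "play_rows", "kwargs": {"rows": [{"offset": [0, 40, 0], "turn": 0}, {"offset": [0, 75, 0], "turn": 0}, {"offset": [0, 95, 0], "turn": 0}, {"offset": [0, 101, 0], "turn": 0}, {"offset": [0, 101, 0], "turn": 0}]}}

```text
time: 9.68
eef_pos: [510.4, -22.0, 48.4]
eef_rot: [-0.2, -2.123, 2.123]
wrist_force: [1.0, -0.0, 0.6]
grip_width: 42.4
```

```bash
python3 - <<'E'
from h import *
st();im=read_camera("wrist");cv2.imwrite("pics/w7.png",im[:,:,::-1])
E
```

```text
t 9.68 pos [510.4 -22.   48.4] yaw -1.7589 tilt 0.000 F [ 1.  -0.   0.6] T [ 0.01  0.02 -0.02] w 42.4
```

View pics/w7.png

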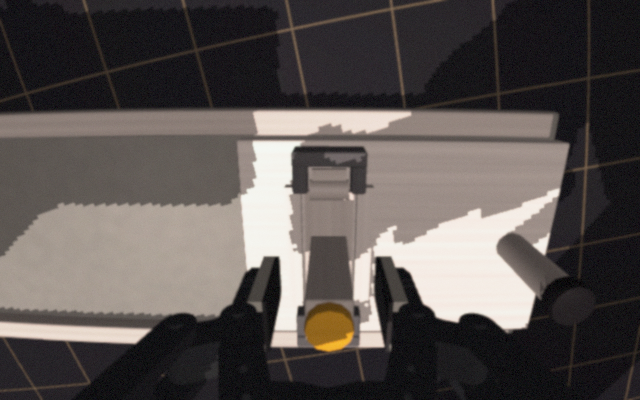

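Stem is between the pads, with the brass disc at (330,327). Closing.

Call:
{"fn": "play_rows", "kwargs": {"rows": [{"offset": [0, 0, 0], "turn": 0}, {"offset": [0, 0, 0], "turn": 0}, {"offset": [0, 0, 0], "turn": 0}, {"offset": [0, 0, 0], "turn": 0}], "fingers": -1, "squeeze": 70}}

```text
time: 10.22
eef_pos: [511.0, -22.1, 49.4]
eef_rot: [-0.202, -2.124, 2.124]
wrist_force: [-1.4, 0.2, 6.5]
grip_width: 17.3
```

```bash
python3 - <<'E'
from h import *
st()
E
```

```text
t 10.22 pos [511.  -22.1  49.4] yaw -1.7581 tilt 0.002 F [-1.4  0.2  6.5] T [ 0.12  0.2  -0.  ] w 17.3
```

Call:
{"fn": "play_rows", "kwargs": {"rows": [{"offset": [-1.5, -0.7, 0], "turn": 0}, {"offset": [-3, -1.5, 0], "turn": 0}, {"offset": [-4.5, -2.5, 0], "turn": 0}, {"offset": [-4.5, -2.5, 0], "turn": 0}]}}

```text
time: 10.72
eef_pos: [512.5, -22.3, 49.7]
eef_rot: [-0.194, -2.122, 2.12]
wrist_force: [-5.3, -0.2, -1.8]
grip_width: 17.1
```

```bash
python3 - <<'E'
from h import *
st()
crop(read_camera("scene"),220,115,180,100,4.4,"pics/sc8.png")
cv2.imwrite("pics/w8.png",read_camera("wrist")[:,:,::-1])
E
```

```text
t 10.72 pos [512.5 -22.3  49.7] yaw -1.7579 tilt 0.005 F [-5.3 -0.2 -1.8] T [ 0.09  1.05 -0.02] w 17.1
```

View pics/w8.png

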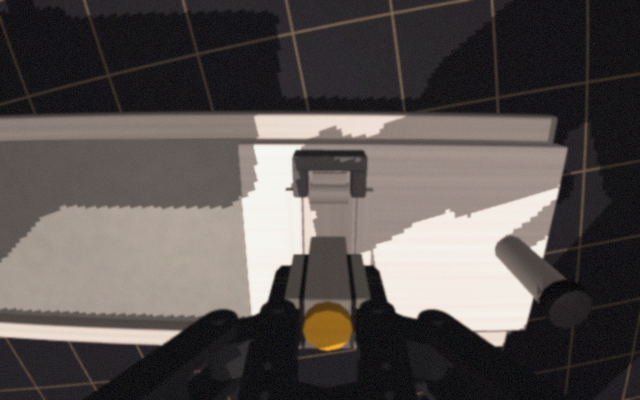

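Call:
{"fn": "play_rows", "kwargs": {"rows": [{"offset": [-1.5, -1, 0], "turn": 0}, {"offset": [-3, -2, 0], "turn": 0}, {"offset": [-4.5, -3, 0], "turn": 0}, {"offset": [-4.5, -3, 0], "turn": 0}]}}

```text
time: 11.32
eef_pos: [513.2, -22.4, 50.5]
eef_rot: [-0.184, -2.119, 2.116]
wrist_force: [-8.5, -0.1, -9.5]
grip_width: 17.3
```

```bash
python3 - <<'E'
from h import *
st()
crop(read_camera("scene"),220,115,180,100,4.4,"pics/sc9.png")
cv2.imwrite("pics/w9.png",read_camera("wrist")[:,:,::-1])
E
```

```text
t 11.32 pos [513.2 -22.4  50.5] yaw -1.7577 tilt 0.013 F [-8.5 -0.1 -9.5] T [ 0.03  1.93 -0.04] w 17.3
```

View pics/w9.png

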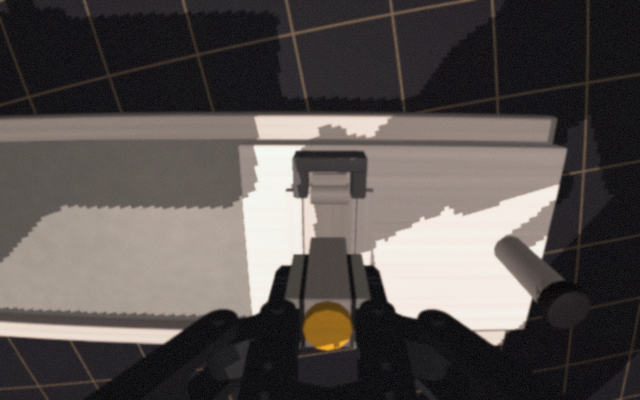

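View pics/sc9.png

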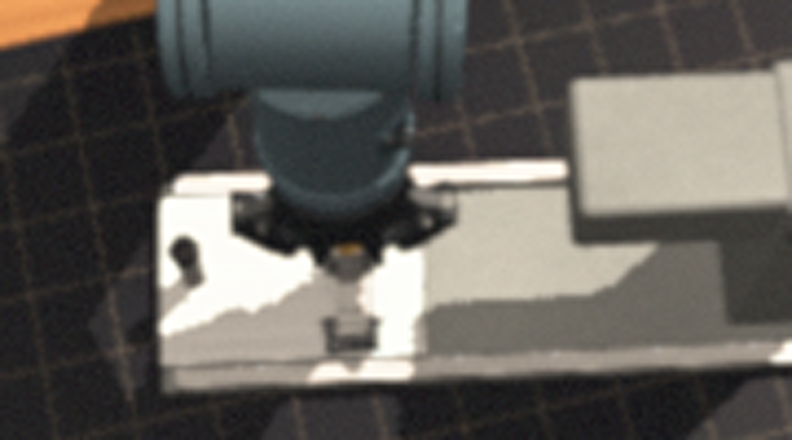

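Call:
{"fn": "play_rows", "kwargs": {"rows": [{"offset": [0, 0, 0], "turn": 0}, {"offset": [0, 0, 0], "turn": 0}, {"offset": [0, 0, 0], "turn": 0}]}}

```text
time: 11.8
eef_pos: [513.3, -22.4, 50.5]
eef_rot: [-0.184, -2.119, 2.116]
wrist_force: [-9.4, -0.2, -10.1]
grip_width: 17.2
```

```bash
python3 - <<'E'
from h import *
print(state()['qpos']);st()
E
```

```text
[-2.60473703e-01  3.99034724e-01  1.83430867e+00 -8.63590249e-04
  9.21465453e-01  1.49773882e+00]
t 11.80 pos [513.3 -22.4  50.5] yaw -1.7577 tilt 0.013 F [ -9.4  -0.2 -10.1] T [ 0.04  1.91 -0.11] w 17.2
```

Call:
{"fn": "play_rows", "kwargs": {"rows": [{"offset": [-2.5, -1.5, 0], "turn": 0}, {"offset": [-5, -3, 0], "turn": 0}]}}

```text
time: 12.05
eef_pos: [515.1, -22.8, 51.7]
eef_rot: [-0.177, -2.117, 2.112]
wrist_force: [-11.1, -0.5, -17.2]
grip_width: 17.4
```

Call:
{"fn": "play_rows", "kwargs": {"rows": [{"offset": [-2.5, -1.5, 0], "turn": 0}, {"offset": [-2.5, -1.5, 0], "turn": 0}]}}

```text
time: 12.3
eef_pos: [519.4, -23.7, 53.9]
eef_rot: [-0.181, -2.118, 2.114]
wrist_force: [-9.5, -0.6, -14.5]
grip_width: 17.2
```

```bash
python3 - <<'E'
from h import *
st()
cv2.imwrite("pics/w10.png",read_camera("wrist")[150:,200:500,::-1].repeat(2,0).repeat(2,1))
E
```

```text
t 12.30 pos [519.4 -23.7  53.9] yaw -1.7578 tilt 0.016 F [ -9.5  -0.6 -14.5] T [-0.03  2.04 -0.13] w 17.2
```

View pics/w10.png

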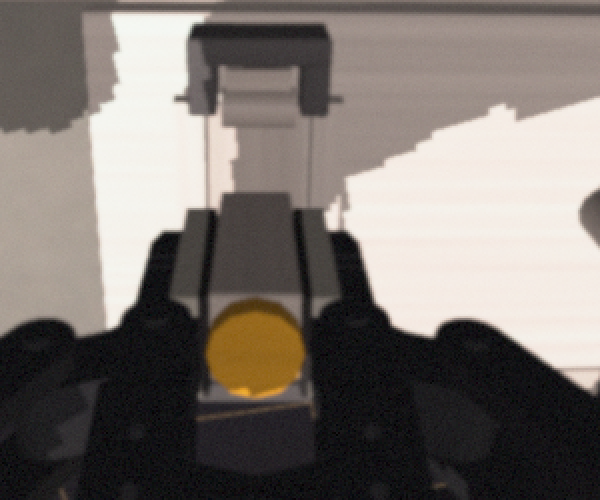

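```bash
cat >> h.py <<'E'
EX=np.array([.9824,-.1869,0]);EY=np.array([.1869,.9824,0]);EZ=np.array([0,0,1.])
def brass(save=None):
    c=get_calibration("wrist");s=state();im=read_camera("wrist")
    if save: cv2.imwrite(save,im[:,:,::-1])
    h=cv2.cvtColor(im,cv2.COLOR_RGB2HSV);m=((h[...,0]>12)&(h[...,0]<32)&(h[...,1]>150)&(h[...,2]>60)).astype(np.uint8)
    m[:,:270]=0;m[:,390:]=0;m[:240]=0
    n,l,S,C=cv2.connectedComponentsWithStats(m);i=1+np.argmax(S[1:,4])
    print("brass px",C[i].round(1),"bbox",S[i])
    M=R.from_rotvec(s['eef_rot']).as_matrix();g=s['eef_pos']-tcp_to_grasp*M[:,1]
    for th in (-.2,-.1,0,.1,.2,.3,.4):
        print(th,proj(c,g+23*(np.sin(th)*EX+np.cos(th)*EZ)).round(1),end=' ')
    print("grasp",g.round(1)); return C[i]
E
python3 - <<'E'
from h import *
brass("pics/w11.png")
E
```

```text
brass px [327.2 324.1] bbox [ 302  300   51   49 1879]
-0.2 [[327.  343.1]] -0.1 [[327.  338.8]] 0 [[327.  333.9]] 0.1 [[327.  328.4]] 0.2 [[327.  322.5]] 0.3 [[327.  316.2]] 0.4 [[327.  309.6]] grasp [519.7 -23.7  72.6]
```

```bash
python3 - <<'E'
from h import *
for n in ("w7","w8","w9","w11"):
    im=cv2.imread(f"pics/{n}.png");h=cv2.cvtColor(im,cv2.COLOR_BGR2HSV);m=((h[...,0]>12)&(h[...,0]<32)&(h[...,1]>150)&(h[...,2]>60)).astype(np.uint8)
    m[:,:270]=0;m[:,390:]=0;m[:240]=0
    k,l,S,C=cv2.connectedComponentsWithStats(m);i=1+np.argmax(S[1:,4]);print(n,C[i].round(1),S[i])
a=cv2.imread("pics/w9.png")[140:360,250:410];b=cv2.imread("pics/w11.png")[140:360,250:410]
cv2.imwrite("pics/cmp.png",cv2.resize(np.hstack([a,b]),None,fx=2.4,fy=2.4,interpolation=cv2.INTER_CUBIC))
E
```

```text
w7 [328.9 327.4] [ 305  303   49   49 1863]
w8 [327.1 326.7] [ 302  303   51   49 1871]
w9 [327.2 326.4] [ 302  303   51   48 1885]
w11 [327.2 324.1] [ 302  300   51   49 1879]
```

View pics/cmp.png

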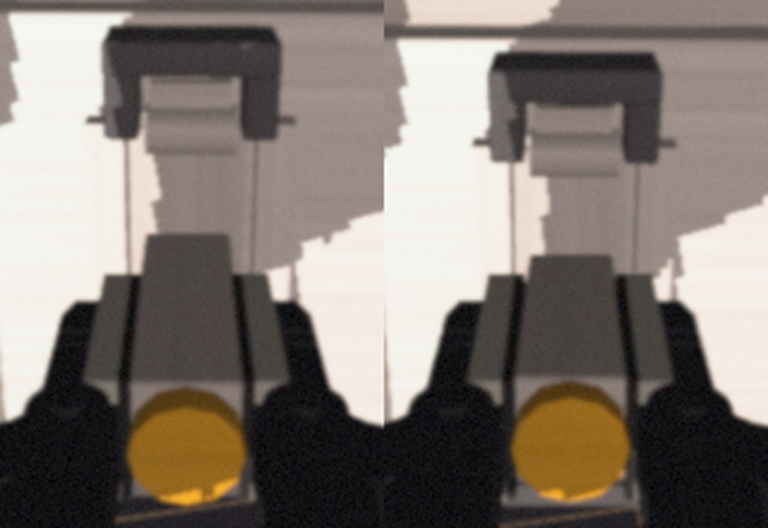

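Call:
{"fn": "play_rows", "kwargs": {"rows": [{"offset": [-2, -1.5, 0], "turn": 0}, {"offset": [-3, -2, 0], "turn": 0}]}}

```text
time: 12.65
eef_pos: [523.2, -24.4, 56.0]
eef_rot: [-0.183, -2.119, 2.115]
wrist_force: [-8.1, -1.0, -16.6]
grip_width: 17.0
```

```bash
python3 - <<'E'
from h import *
st();brass("pics/w12.png")
a=cv2.imread("pics/w9.png")[140:360,250:410];b=cv2.imread("pics/w12.png")[140:360,250:410]
cv2.imwrite("pics/cmp2.png",cv2.resize(np.hstack([a,b]),None,fx=2.4,fy=2.4,interpolation=cv2.INTER_CUBIC))
E
```

```text
t 12.65 pos [523.2 -24.4  56. ] yaw -1.7577 tilt 0.014 F [ -8.1  -1.  -16.6] T [-0.11  1.79 -0.09] w 17.0
brass px [327.3 322.2] bbox [ 302  298   51   49 1886]
-0.2 [[327. 343.]] -0.1 [[327.  338.7]] 0 [[327.  333.7]] 0.1 [[327.  328.3]] 0.2 [[327.  322.3]] 0.3 [[327. 316.]] 0.4 [[327.  309.5]] grasp [523.5 -24.5  74.7]
```

View pics/cmp2.png

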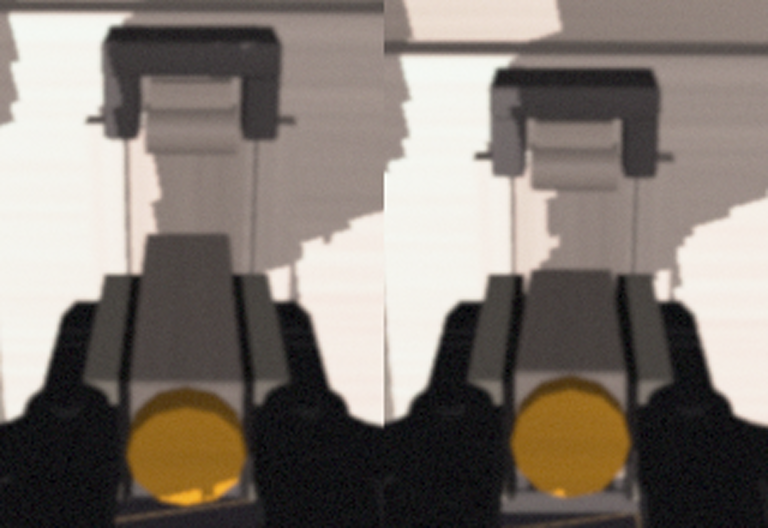

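```bash
python3 - <<'E'
from h import *
np.set_printoptions(precision=1,suppress=True)
c=get_calibration("wrist")
P0=np.array([510.6,-22.2,22.])
for th in (0,.1,.15,.2,.25,.3):
    out=[]
    for (x,z) in ((0,68),(9,6),(9,62)):
        dx,dz=x-32,z
        out.append(P0+EX*(32.7+dx*np.cos(th)+dz*np.sin(th))+EZ*(dz*np.cos(th)-dx*np.sin(th)))
    print(th,proj(c,np.array(out))[:,1], out[0])
print("obs 322.2, 252.5, 298 ; roller far top pred",proj(c,[P0+EX*34.6+EZ*15.6,P0+EX*33.5+EZ*16])[:,1],"obs", 140+120/2.4)
E
```

```text
0 [345.5 248.9 316.4] [511.3 -22.3  90. ]
0.1 [336.4 249.7 306.2] [518.1 -23.6  92.9]
0.15 [330.8 250.  300.3] [521.6 -24.3  94. ]
0.2 [324.5 250.1 293.9] [525.2 -25.   95. ]
0.25 [317.6 250.1 286.9] [528.8 -25.7  95.8]
0.3 [310.  250.  279.6] [532.4 -26.4  96.4]
obs 322.2, 252.5, 298 ; roller far top pred [212.6 215. ] obs 190.0
```

Call:
{"fn": "play_rows", "kwargs": {"rows": [{"offset": [-2, -1.5, 0], "turn": 0}, {"offset": [-4, -2, 0], "turn": 0}]}}

```text
time: 12.95
eef_pos: [526.2, -24.9, 57.5]
eef_rot: [-0.18, -2.118, 2.114]
wrist_force: [-9.4, -0.8, -18.7]
grip_width: 17.1
```

```bash
cat >> h.py <<'E'
def model(x0,z0,ths=(-.3,-.2,-.1,0,.1,.2,.3,.4),piv=32):
    """print rows of disc, stem-front-base, stem-front-top for die pivoting with lower edge (die x=piv) at pocket (x0,z0)"""
    c=get_calibration("wrist");P0=np.array([510.6,-22.2,22.])
    for th in ths:
        out=[P0+EX*(x0+(x-piv)*np.cos(th)+z*np.sin(th))+EZ*(z0+z*np.cos(th)-(x-piv)*np.sin(th)) for x,z in ((0,68),(9,6),(9,62))]
        print(th,proj(c,np.array(out))[:,1].round(1))
E
python3 - <<'E'
from h import *
st();brass("pics/w13.png");model(32.7,0,(.15,.2,.25,.3,.35))
b=cv2.imread("pics/w13.png")[140:380,220:440]
cv2.imwrite("pics/w13c.png",cv2.resize(b,None,fx=2.4,fy=2.4,interpolation=cv2.INTER_CUBIC))
E
```

```text
t 12.95 pos [526.2 -24.9  57.5] yaw -1.7576 tilt 0.017 F [ -9.4  -0.8 -18.7] T [-0.08  2.17 -0.05] w 17.1
brass px [327.2 320.9] bbox [ 302  296   51   50 1906]
-0.2 [[327.  343.1]] -0.1 [[327.  338.7]] 0 [[327.  333.8]] 0.1 [[327.  328.3]] 0.2 [[327.  322.4]] 0.3 [[327.  316.1]] 0.4 [[327.  309.6]] grasp [526.5 -25.   76.2]
0.15 [334.8 253.6 304.7]
0.2 [328.7 253.7 298.5]
0.25 [322.  253.8 291.8]
0.3 [314.6 253.7 284.6]
0.35 [306.6 253.5 277. ]
```

View pics/w13c.png

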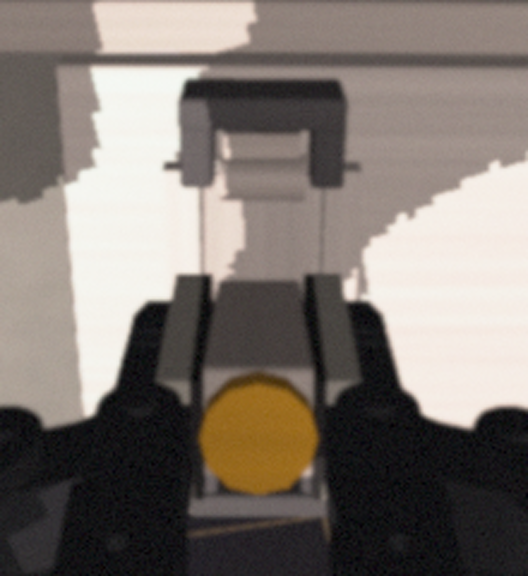

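Call:
{"fn": "play_rows", "kwargs": {"rows": [{"offset": [3, -0.5, 0], "turn": 0}, {"offset": [6, -1, 0], "turn": 0}, {"offset": [9, -2, 0], "turn": 0}, {"offset": [9, -2, 0], "turn": 0}], "squeeze": 90}}

```text
time: 13.5
eef_pos: [522.2, -24.2, 63.3]
eef_rot: [-0.194, -2.122, 2.12]
wrist_force: [-7.1, 0.1, -1.8]
grip_width: 16.7
```

```bash
python3 - <<'E'
from h import *
st();brass("pics/w14.png")
b=cv2.imread("pics/w14.png")[140:380,220:440]
cv2.imwrite("pics/w14c.png",cv2.resize(b,None,fx=2.4,fy=2.4,interpolation=cv2.INTER_CUBIC))
E
```

```text
t 13.50 pos [522.2 -24.2  63.3] yaw -1.7578 tilt 0.005 F [-7.1  0.1 -1.8] T [0.04 1.36 0.  ] w 16.7
brass px [327.2 320.9] bbox [ 303  296   50   51 1887]
-0.2 [[327.  342.6]] -0.1 [[327.  338.2]] 0 [[327.  333.2]] 0.1 [[327.  327.7]] 0.2 [[327.  321.7]] 0.3 [[327.  315.4]] 0.4 [[327.  308.8]] grasp [522.3 -24.2  82. ]
```

View pics/w14c.png

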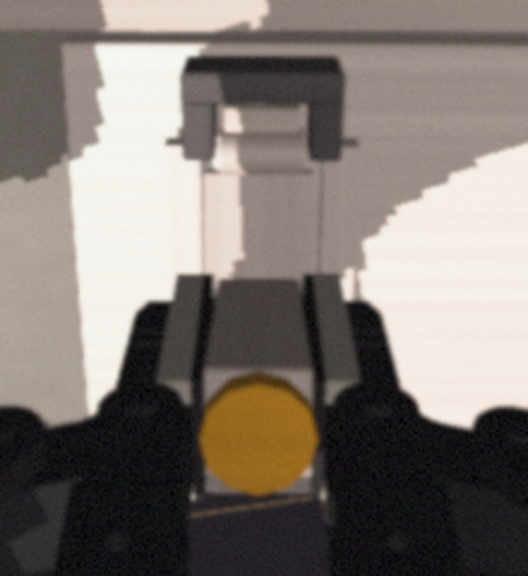

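Call:
{"fn": "play_rows", "kwargs": {"rows": [{"offset": [3, -1, 0], "turn": 0}, {"offset": [6, -2, 0], "turn": 0}, {"offset": [6, -2, 0], "turn": 0}]}}

```text
time: 13.92
eef_pos: [519.4, -23.7, 66.8]
eef_rot: [-0.202, -2.124, 2.124]
wrist_force: [-0.3, 0.5, -1.9]
grip_width: 16.9
```

```bash
python3 - <<'E'
from h import *
st();brass("pics/w15.png")
b=cv2.imread("pics/w15.png")[140:380,220:440]
cv2.imwrite("pics/w15c.png",cv2.resize(b,None,fx=2.4,fy=2.4,interpolation=cv2.INTER_CUBIC))
crop(read_camera("scene"),220,115,180,100,4.4,"pics/sc15.png")
E
```

```text
t 13.93 pos [519.4 -23.7  66.8] yaw -1.7581 tilt 0.002 F [-0.3  0.5 -1.9] T [-0.05  0.02  0.05] w 16.9
brass px [327.1 321.4] bbox [ 302  296   51   51 1911]
-0.2 [[327.  342.3]] -0.1 [[327.  337.9]] 0 [[327.  332.8]] 0.1 [[327.  327.3]] 0.2 [[327.  321.3]] 0.3 [[327. 315.]] 0.4 [[327.  308.3]] grasp [519.3 -23.7  85.5]
```

View pics/w15c.png

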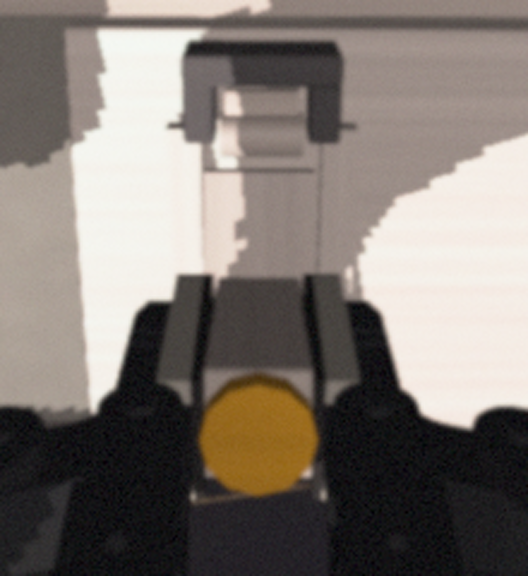

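View pics/sc15.png

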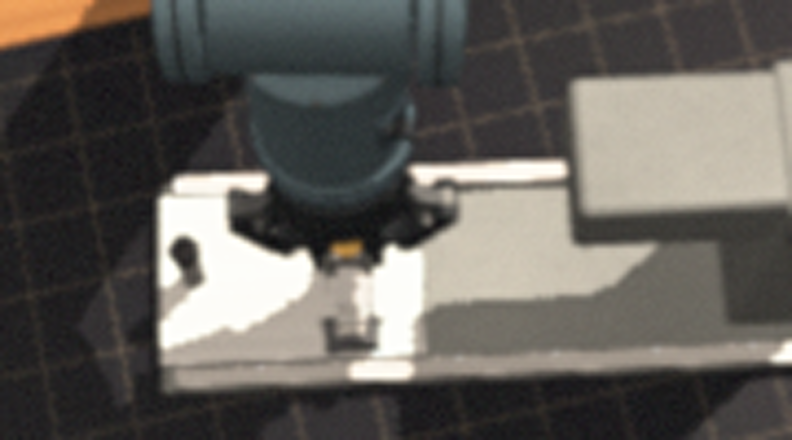

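```bash
cat >> h.py <<'E'
from scipy.optimize import least_squares
def fitdie(obs,c,f_scale=1.):
    """obs list of ((x,y,z) in die coords,(u,v)); die pose = base + EX*a+EY*b+EZ*h, tilt th about press y"""
    P0=np.array([510.6,-22.2,22.])
    def pose(p,q):
        a,b,h,th=p;x,y,z=q
        return P0+EX*(a+x*np.cos(th)+z*np.sin(th))+EY*(b+y)+EZ*(h+z*np.cos(th)-x*np.sin(th))
    def res(p): return (proj(c,np.array([pose(p,q) for q,_ in obs]))-np.array([o for _,o in obs])).ravel()
    r=least_squares(res,[5,0,15,.15]);J=r.jac;cov=np.linalg.inv(J.T@J)
    a,b,h,th=r.x
    print("die a %.1f b %.1f h %.1f th %.3f  rms px %.2f sd"%(a,b,h,th,np.sqrt(np.mean(r.fun**2))),np.sqrt(np.diag(cov)).round(2))
    print("near underside x %.1f z %.1f  far x %.1f z %.1f"%(a-32*np.cos(th),h+32*np.sin(th),a+32*np.cos(th),h-32*np.sin(th)))
    return r
E
python3 - <<'E'
from h import *
c=get_calibration("wrist")
k=lambda x,y:(220+x/2.4,140+y/2.4)
obs=[((32,12,6),k(203,170)),((32,-12,6),k(315,170)),((9,9,6),k(216,280)),((9,-9,6),k(303,280)),((0,0,68),(327.1,321.4)),((0,9,68),(301.8,321.4)),((0,-9,68),(352.4,321.4))]
r=fitdie(obs,c);print(r.fun.reshape(-1,2).round(1))
E
```

```text
die a -4.1 b -0.0 h 21.4 th 0.270  rms px 0.68 sd [0.88 0.16 2.04 0.01]
near underside x -34.9 z 29.9  far x 26.8 z 12.8
[[-0.6  0.7]
 [-0.2  0.7]
 [ 0.  -0.7]
 [-1.3 -0.7]
 [ 0.5  0. ]
 [-0.5 -0. ]
 [ 1.4 -0. ]]
```

Force shows only the die's weight. The foot edge is visible at row 211, in front of the roller, so both ends are out with the die tilted about 0.27 rad. Next I raise it, set the far end over its roller, and rock it back level against the rollers with a lighter grip.

Call:
{"fn": "play_rows", "kwargs": {"rows": [{"offset": [0, -8, 0], "turn": 0}, {"offset": [-3, -9, 0], "turn": 0}, {"offset": [-6, -9, 0], "turn": 0}, {"offset": [-6, -9, 0], "turn": 0}]}}

```text
time: 14.52
eef_pos: [524.8, -24.7, 75.3]
eef_rot: [-0.2, -2.123, 2.123]
wrist_force: [0.5, -0.3, -1.9]
grip_width: 16.6
```

```bash
python3 - <<'E'
from h import *
s=st();print(np.dot(s['eef_pos']-[510.6,-22.2,22.],EX));brass("pics/w16.png")
b=cv2.imread("pics/w16.png")[140:380,220:440]
cv2.imwrite("pics/w16c.png",cv2.resize(b,None,fx=2.4,fy=2.4,interpolation=cv2.INTER_CUBIC))
E
```

```text
t 14.53 pos [524.8 -24.7  75.3] yaw -1.7580 tilt 0.000 F [ 0.5 -0.3 -1.9] T [ 0.05 -0.01 -0.04] w 16.6
14.445307624342794
brass px [327.2 321.4] bbox [ 302  296   51   51 1928]
-0.2 [[327.  342.4]] -0.1 [[327.  337.9]] 0 [[327.  332.9]] 0.1 [[327.  327.4]] 0.2 [[327.  321.4]] 0.3 [[327. 315.]] 0.4 [[327.  308.4]] grasp [524.8 -24.7  94. ]
```

View pics/w16c.png

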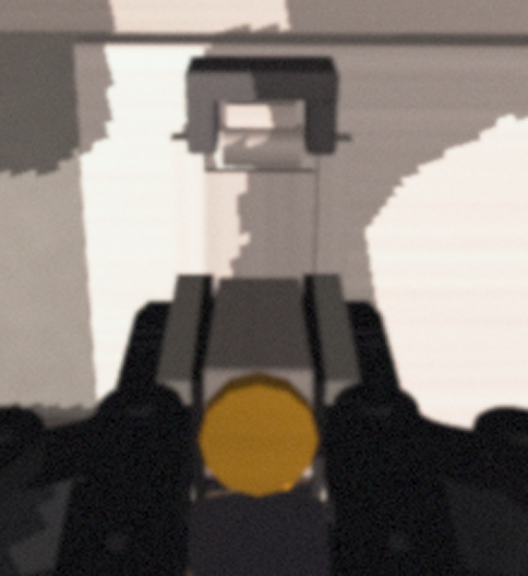

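Call:
{"fn": "play_rows", "kwargs": {"rows": [{"offset": [0, 0, 0], "turn": 0}, {"offset": [0, 2.5, 0], "turn": 0}, {"offset": [0, 5, 0], "turn": 0}, {"offset": [1, 6, 0], "turn": 0}, {"offset": [2, 7, 0], "turn": 0}], "squeeze": 30}}

```text
time: 15.2
eef_pos: [522.5, -24.3, 68.2]
eef_rot: [-0.199, -2.123, 2.123]
wrist_force: [0.3, -0.4, -1.3]
grip_width: 16.7
```

```bash
python3 - <<'E'
from h import *
s=st();print(np.dot(s['eef_pos']-[510.6,-22.2,22.],EX));brass("pics/w17.png")
E
```

```text
t 15.20 pos [522.5 -24.3  68.2] yaw -1.7580 tilt 0.000 F [ 0.3 -0.4 -1.3] T [-0.01  0.01 -0.04] w 16.7
12.08734307580295
brass px [327.1 321.2] bbox [ 302  296   51   51 1906]
-0.2 [[327.  342.4]] -0.1 [[327. 338.]] 0 [[327. 333.]] 0.1 [[327.  327.4]] 0.2 [[327.  321.4]] 0.3 [[327.  315.1]] 0.4 [[327.  308.5]] grasp [522.5 -24.3  86.9]
```

```bash
python3 - <<'E'
from h import *
b=cv2.imread("pics/w17.png")[140:300,220:440]
cv2.imwrite("pics/w17c.png",cv2.resize(b,None,fx=3.5,fy=3.5,interpolation=cv2.INTER_CUBIC))
E
```

```text
(no output)
```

View pics/w17c.png

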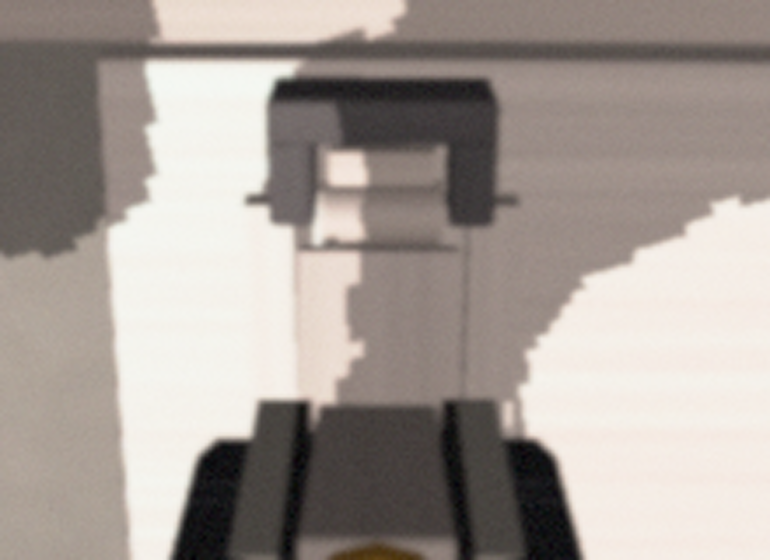

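Call:
{"fn": "play_rows", "kwargs": {"rows": [{"offset": [0, -5, 0], "turn": 0}, {"offset": [0, -8, 0], "turn": 0}, {"offset": [-3, -8, 0], "turn": 0}, {"offset": [-6, -8, 0], "turn": 0}, {"offset": [-6, -8, 0], "turn": 0}]}}

```text
time: 15.88
eef_pos: [528.8, -25.5, 76.3]
eef_rot: [-0.2, -2.123, 2.123]
wrist_force: [0.4, 0.7, -1.8]
grip_width: 16.9
```

Call:
{"fn": "play_rows", "kwargs": {"rows": [{"offset": [0, 2, 0], "turn": 0}, {"offset": [0, 4, 0], "turn": 0}, {"offset": [0, 6, 0], "turn": 0}, {"offset": [0, 6, 0], "turn": 0}]}}

```text
time: 16.38
eef_pos: [529.9, -25.7, 71.2]
eef_rot: [-0.203, -2.124, 2.125]
wrist_force: [1.5, 0.2, 3.4]
grip_width: 16.9
```

```bash
python3 - <<'E'
from h import *
s=st();print(np.dot(s['eef_pos']-[510.6,-22.2,22.],EX));brass("pics/w18.png")
b=cv2.imread("pics/w18.png")[140:300,220:440]
cv2.imwrite("pics/w18c.png",cv2.resize(b,None,fx=3.5,fy=3.5,interpolation=cv2.INTER_CUBIC))
E
```

```text
t 16.38 pos [529.9 -25.7  71.2] yaw -1.7580 tilt 0.003 F [1.5 0.2 3.4] T [-0.03 -0.43 -0.03] w 16.9
19.56767548705715
brass px [327.2 320.9] bbox [ 302  296   51   50 1872]
-0.2 [[326.9 342.3]] -0.1 [[326.9 337.8]] 0 [[326.9 332.8]] 0.1 [[326.9 327.2]] 0.2 [[326.9 321.2]] 0.3 [[326.9 314.9]] 0.4 [[326.9 308.3]] grasp [529.8 -25.6  89.9]
```

View pics/w18c.png

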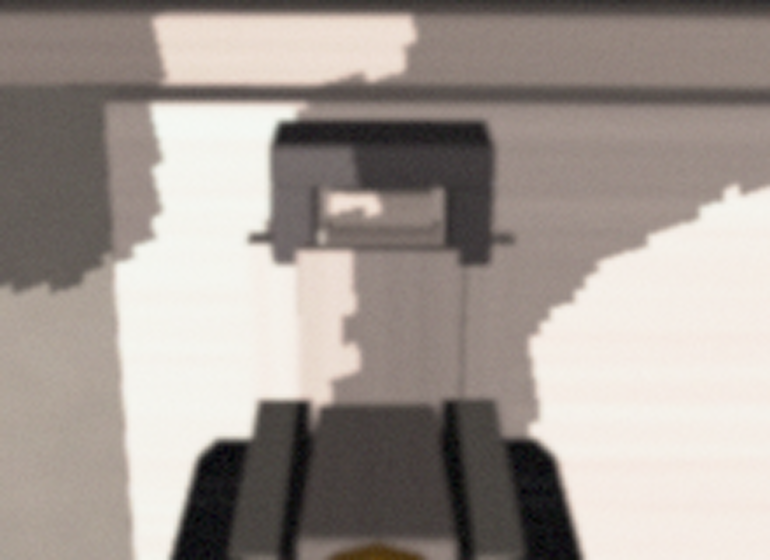

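Call:
{"fn": "play_rows", "kwargs": {"rows": [{"offset": [2, 3, 0], "turn": 0}, {"offset": [5, 5, 0], "turn": 0}, {"offset": [8, 7, 0], "turn": 0}, {"offset": [8, 7, 0], "turn": 0}]}}

```text
time: 16.92
eef_pos: [529.2, -25.7, 70.1]
eef_rot: [-0.222, -2.13, 2.135]
wrist_force: [4.5, 1.0, 31.4]
grip_width: 16.4
```

```bash
python3 - <<'E'
from h import *
s=st();print(np.dot(s['eef_pos']-[510.6,-22.2,22.],EX));brass("pics/w19.png")
b=cv2.imread("pics/w19.png")[140:380,220:440]
cv2.imwrite("pics/w19c.png",cv2.resize(b,None,fx=2.4,fy=2.4,interpolation=cv2.INTER_CUBIC))
E
```

```text
t 16.93 pos [529.2 -25.7  70.1] yaw -1.7583 tilt 0.021 F [ 4.5  1.  31.4] T [ 0.15 -1.62  0.1 ] w 16.4
18.90180139603277
brass px [327.2 321.4] bbox [ 302  297   51   49 1877]
-0.2 [[327.1 341.5]] -0.1 [[327.1 337. ]] 0 [[327.1 331.9]] 0.1 [[327.1 326.2]] 0.2 [[327.1 320.1]] 0.3 [[327.1 313.7]] 0.4 [[327.1 307.1]] grasp [528.8 -25.6  88.8]
```

View pics/w19c.png

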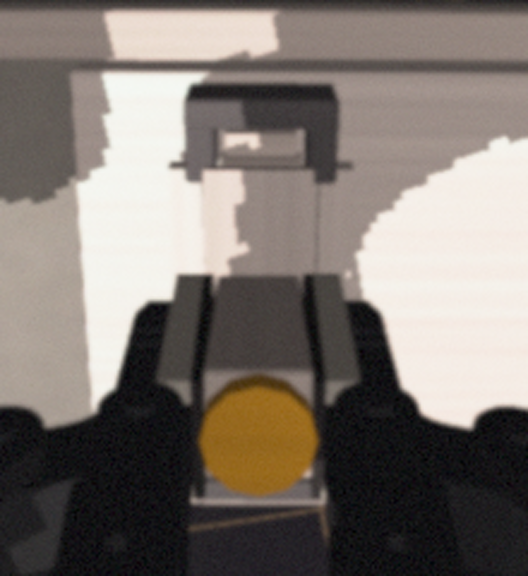

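Call:
{"fn": "play_rows", "kwargs": {"rows": [{"offset": [0, 0, 0], "turn": 0}, {"offset": [2, 0, 0], "turn": 0}, {"offset": [4, 0, 0], "turn": 0}], "squeeze": 20}}

```text
time: 17.35
eef_pos: [525.0, -25.0, 69.0]
eef_rot: [-0.221, -2.129, 2.134]
wrist_force: [7.6, 0.0, 24.9]
grip_width: 17.0
```

```bash
python3 - <<'E'
from h import *
s=st();print(np.dot(s['eef_pos']-[510.6,-22.2,22.],EX));brass("pics/w20.png")
E
```

```text
t 17.35 pos [525. -25.  69.] yaw -1.7583 tilt 0.020 F [ 7.6  0.  24.9] T [-0.1  -2.29  0.01] w 17.0
14.625675392018477
brass px [327.2 322.9] bbox [ 302  298   51   50 1889]
-0.2 [[327.  341.5]] -0.1 [[327. 337.]] 0 [[327.  331.8]] 0.1 [[327.  326.2]] 0.2 [[327.  320.1]] 0.3 [[327.  313.7]] 0.4 [[327.  307.1]] grasp [524.6 -24.9  87.7]
```

Call:
{"fn": "play_rows", "kwargs": {"rows": [{"offset": [2, 0, 0], "turn": 0}, {"offset": [4, 0, 0], "turn": 0}, {"offset": [4, 0, 0], "turn": 0}]}}

```text
time: 17.77
eef_pos: [511.3, -22.1, 62.6]
eef_rot: [-0.196, -2.122, 2.122]
wrist_force: [0.1, 0.1, -2.1]
grip_width: 16.8
```

```bash
python3 - <<'E'
from h import *
s=st();print(np.dot(s['eef_pos']-[510.6,-22.2,22.],EX));brass("pics/w21.png")
b=cv2.imread("pics/w21.png")[140:380,220:440]
cv2.imwrite("pics/w21c.png",cv2.resize(b,None,fx=2.4,fy=2.4,interpolation=cv2.INTER_CUBIC))
E
```

```text
t 17.77 pos [511.3 -22.1  62.6] yaw -1.7579 tilt 0.003 F [ 0.1  0.1 -2.1] T [-0.04  0.03 -0.06] w 16.8
0.6938335267104444
brass px [327.3 322.6] bbox [ 302  298   51   51 1918]
-0.2 [[327.  342.5]] -0.1 [[327.  338.1]] 0 [[327.  333.1]] 0.1 [[327.  327.5]] 0.2 [[327.  321.6]] 0.3 [[327.  315.2]] 0.4 [[327.  308.6]] grasp [511.4 -22.1  81.3]
```

View pics/w21c.png

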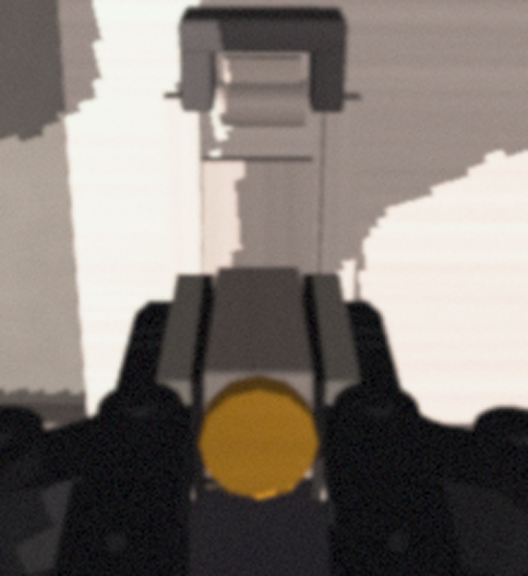

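```bash
python3 - <<'E'
from h import *
c=get_calibration("wrist")
k=lambda x,y:(220+x/2.4,140+y/2.4)
obs=[((32,12,6),k(200,158)),((32,-12,6),k(314,158)),((9,9,6),k(216,269)),((9,-9,6),k(299,269)),((0,0,68),(327.3,322.6)),((0,9,68),(301.8,322.6)),((0,-9,68),(352.8,322.6))]
r=fitdie(obs,c)
E
```

```text
die a -9.2 b 0.2 h 16.8 th 0.227  rms px 0.56 sd [0.83 0.16 2.   0.01]
near underside x -40.4 z 24.1  far x 22.0 z 9.6
```

Call:
{"fn": "play_rows", "kwargs": {"rows": [{"offset": [0, -7, 0], "turn": 0}, {"offset": [0, -12, 0], "turn": 0}, {"offset": [-9, -12, 0], "turn": 0}, {"offset": [-18, -12, 0], "turn": 0}, {"offset": [-18, -12, 0], "turn": 0}]}}

```text
time: 18.45
eef_pos: [531.4, -26.1, 75.2]
eef_rot: [-0.2, -2.123, 2.124]
wrist_force: [-0.3, -0.1, -1.8]
grip_width: 16.7
```

```bash
python3 - <<'E'
from h import *
s=st();print(np.dot(s['eef_pos']-[510.6,-22.2,22.],EX));brass("pics/w22.png")
b=cv2.imread("pics/w22.png")[140:380,220:440]
cv2.imwrite("pics/w22c.png",cv2.resize(b,None,fx=2.4,fy=2.4,interpolation=cv2.INTER_CUBIC))
E
```

```text
t 18.45 pos [531.4 -26.1  75.2] yaw -1.7581 tilt 0.001 F [-0.3 -0.1 -1.8] T [-0.02  0.01 -0.03] w 16.7
21.19849332614565
brass px [327.3 322.4] bbox [ 302  298   51   50 1895]
-0.2 [[327.  342.4]] -0.1 [[327. 338.]] 0 [[327.  332.9]] 0.1 [[327.  327.4]] 0.2 [[327.  321.4]] 0.3 [[327.  315.1]] 0.4 [[327.  308.5]] grasp [531.4 -26.1  93.9]
```

View pics/w22c.png

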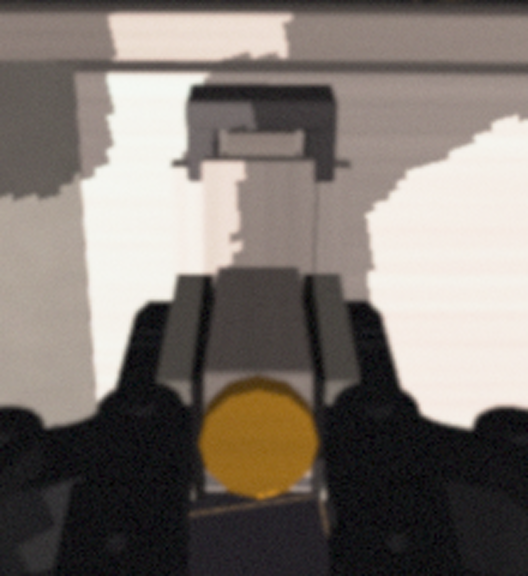

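Call:
{"fn": "play_rows", "kwargs": {"rows": [{"offset": [0, 5, 0], "turn": 0}, {"offset": [0, 11, 0], "turn": 0}, {"offset": [3, 16, 0], "turn": 0}, {"offset": [6, 18, 0], "turn": 0}]}}

```text
time: 19.0
eef_pos: [530.8, -25.9, 67.8]
eef_rot: [-0.217, -2.129, 2.134]
wrist_force: [-14.4, 2.5, 78.5]
grip_width: 17.0
```

```bash
python3 - <<'E'
from h import *
s=st();print(np.dot(s['eef_pos']-[510.6,-22.2,22.],EX));brass("pics/w23.png")
b=cv2.imread("pics/w23.png")[140:380,220:440]
cv2.imwrite("pics/w23c.png",cv2.resize(b,None,fx=2.4,fy=2.4,interpolation=cv2.INTER_CUBIC))
E
```

```text
t 19.00 pos [530.8 -25.9  67.8] yaw -1.7570 tilt 0.017 F [-14.4   2.5  78.5] T [0.9  1.46 0.19] w 17.0
20.500141594506022
brass px [327.2 322.8] bbox [ 302  298   51   49 1873]
-0.2 [[327.1 341.7]] -0.1 [[327.1 337.1]] 0 [[327.1 332. ]] 0.1 [[327.1 326.4]] 0.2 [[327.1 320.3]] 0.3 [[327.1 313.9]] 0.4 [[327.1 307.3]] grasp [530.5 -25.8  86.5]
```

View pics/w23c.png

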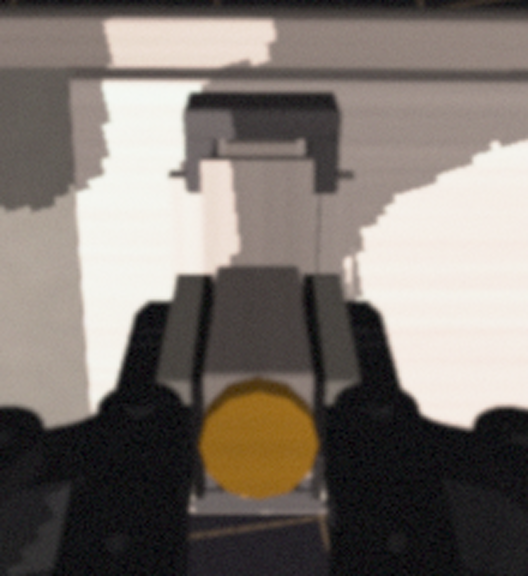

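Call:
{"fn": "play_rows", "kwargs": {"rows": [{"offset": [0, -8, 0], "turn": 0}, {"offset": [0, -8, 0], "turn": 0}, {"offset": [0, -8, 0], "turn": 0}], "fingers": -1, "squeeze": 20}}

```text
time: 19.42
eef_pos: [527.9, -25.2, 69.1]
eef_rot: [-0.209, -2.126, 2.128]
wrist_force: [-2.7, 1.6, 26.4]
grip_width: 16.5
```

```bash
python3 - <<'E'
from h import *
s=st();print(np.dot(s['eef_pos']-[510.6,-22.2,22.],EX));brass("pics/w24.png")
E
```

```text
t 19.43 pos [527.9 -25.2  69.1] yaw -1.7579 tilt 0.009 F [-2.7  1.6 26.4] T [0.28 0.03 0.04] w 16.5
17.544824127392413
brass px [327.2 322.4] bbox [ 303  298   50   50 1863]
-0.2 [[327. 342.]] -0.1 [[327.  337.5]] 0 [[327.  332.5]] 0.1 [[327.  326.9]] 0.2 [[327.  320.9]] 0.3 [[327.  314.5]] 0.4 [[327.  307.9]] grasp [527.7 -25.2  87.8]
```

Call:
{"fn": "play_rows", "kwargs": {"rows": [{"offset": [3, 1, 0], "turn": 0}, {"offset": [6, 2, 0], "turn": 0}, {"offset": [6, 2, 0], "turn": 0}]}}

```text
time: 19.85
eef_pos: [527.0, -25.1, 68.9]
eef_rot: [-0.222, -2.13, 2.134]
wrist_force: [7.2, 1.0, 25.3]
grip_width: 16.4
```

```bash
python3 - <<'E'
from h import *
s=st();print(np.dot(s['eef_pos']-[510.6,-22.2,22.],EX));brass("pics/w25.png")
b=cv2.imread("pics/w25.png")[140:380,220:440]
cv2.imwrite("pics/w25c.png",cv2.resize(b,None,fx=2.4,fy=2.4,interpolation=cv2.INTER_CUBIC))
E
```

```text
t 19.85 pos [527.  -25.1  68.9] yaw -1.7585 tilt 0.020 F [ 7.2  1.  25.3] T [ 0.23 -1.92  0.05] w 16.4
16.64926093437912
brass px [327.2 322.5] bbox [ 302  298   51   49 1857]
-0.2 [[327.  341.5]] -0.1 [[327. 337.]] 0 [[327.  331.9]] 0.1 [[327.  326.2]] 0.2 [[327.  320.2]] 0.3 [[327.  313.8]] 0.4 [[327.  307.1]] grasp [526.6 -25.   87.5]
```

View pics/w25c.png

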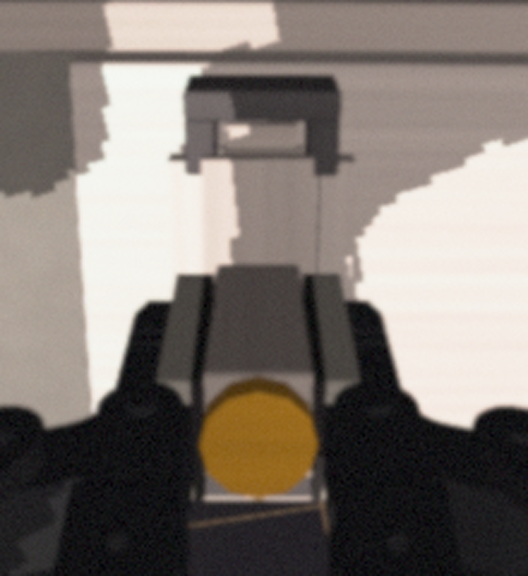

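Call:
{"fn": "play_rows", "kwargs": {"rows": [{"offset": [3, 1, 0], "turn": 0}, {"offset": [5, 2, 0], "turn": 0}]}}

```text
time: 20.15
eef_pos: [520.6, -23.9, 66.1]
eef_rot: [-0.218, -2.128, 2.132]
wrist_force: [4.2, 1.9, 24.5]
grip_width: 16.6
```

```bash
python3 - <<'E'
from h import *
s=st();print(np.dot(s['eef_pos']-[510.6,-22.2,22.],EX));brass("pics/w26.png")
E
```

```text
t 20.15 pos [520.6 -23.9  66.1] yaw -1.7582 tilt 0.016 F [ 4.2  1.9 24.5] T [ 0.13 -1.66  0.02] w 16.6
10.099148055521612
brass px [327.2 326. ] bbox [ 302  302   51   49 1892]
-0.2 [[327.1 341.7]] -0.1 [[327.1 337.2]] 0 [[327.1 332.1]] 0.1 [[327.1 326.4]] 0.2 [[327.1 320.4]] 0.3 [[327.1 314. ]] 0.4 [[327.1 307.4]] grasp [520.3 -23.9  84.8]
```

Call:
{"fn": "play_rows", "kwargs": {"rows": [{"offset": [1, 1, 0], "turn": 0}, {"offset": [2, 2, 0], "turn": 0}, {"offset": [2, 2, 0], "turn": 0}]}}

```text
time: 20.58
eef_pos: [517.8, -23.3, 64.3]
eef_rot: [-0.216, -2.128, 2.132]
wrist_force: [0.2, 2.1, 29.1]
grip_width: 16.3
```

```bash
python3 - <<'E'
from h import *
s=st();print(np.dot(s['eef_pos']-[510.6,-22.2,22.],EX));brass("pics/w27.png")
b=cv2.imread("pics/w27.png")[140:380,220:440]
cv2.imwrite("pics/w27c.png",cv2.resize(b,None,fx=2.4,fy=2.4,interpolation=cv2.INTER_CUBIC))
E
```

```text
t 20.57 pos [517.8 -23.3  64.3] yaw -1.7581 tilt 0.015 F [ 0.2  2.1 29.1] T [ 0.22 -0.92  0.05] w 16.3
7.272531110141318
brass px [327.2 328.2] bbox [ 302  304   51   49 1890]
-0.2 [[327.  341.8]] -0.1 [[327.  337.2]] 0 [[327.  332.1]] 0.1 [[327.  326.5]] 0.2 [[327.  320.5]] 0.3 [[327.  314.1]] 0.4 [[327.  307.5]] grasp [517.5 -23.3  83. ]
```

View pics/w27c.png

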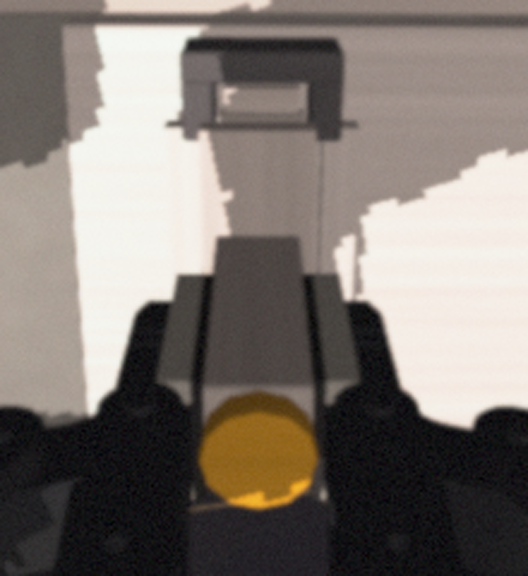

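Call:
{"fn": "play_rows", "kwargs": {"rows": [{"offset": [0, -10, 0], "turn": 0}, {"offset": [0, -20, 0], "turn": 0}, {"offset": [2, -20, 0], "turn": 0}, {"offset": [2, -20, 0], "turn": 0}, {"offset": [2, -20, 0], "turn": 0}]}}

```text
time: 21.25
eef_pos: [509.2, -21.8, 78.6]
eef_rot: [-0.198, -2.123, 2.122]
wrist_force: [-0.1, 0.8, -2.4]
grip_width: 17.1
```

```bash
python3 - <<'E'
from h import *
s=st();print(np.dot(s['eef_pos']-[510.6,-22.2,22.],EX));brass("pics/w28.png")
b=cv2.imread("pics/w28.png")[140:380,220:440]
cv2.imwrite("pics/w28c.png",cv2.resize(b,None,fx=2.4,fy=2.4,interpolation=cv2.INTER_CUBIC))
E
```

```text
t 21.25 pos [509.2 -21.8  78.6] yaw -1.7581 tilt 0.001 F [-0.1  0.8 -2.4] T [-0.04  0.03 -0.01] w 17.1
-1.4546284853396818
brass px [327.3 327.8] bbox [ 302  304   51   48 1903]
-0.2 [[327.  342.5]] -0.1 [[327. 338.]] 0 [[327. 333.]] 0.1 [[327.  327.5]] 0.2 [[327.  321.5]] 0.3 [[327.  315.2]] 0.4 [[327.  308.6]] grasp [509.2 -21.8  97.3]
```

View pics/w28c.png

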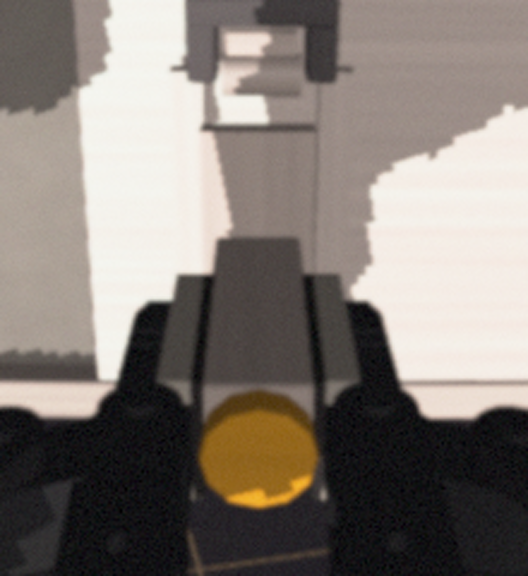

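Compare the die pose with the seated reference (level die, same camera model).

```bash
python3 - <<'E'
from h import *
c=get_calibration("wrist")
k=lambda x,y:(220+x/2.4,140+y/2.4)
obs=[((32,12,6),k(201,128)),((32,-12,6),k(316,128)),((9,9,6),k(217,238)),((9,-9,6),k(300,238)),((0,0,68),(327.3,327.8)),((0,9,68),(301.8,327.8)),((0,-9,68),(352.8,327.8)),((9,9,62),k(201,384)),((9,-9,62),k(318,384))]
r=fitdie(obs,c);print(r.fun.reshape(-1,2).round(1))
E
python3 - <<'E'
import cv2,numpy as np
b=cv2.imread("pics/w7.png")[140:380,220:440]
cv2.imwrite("pics/w7c.png",cv2.resize(b,None,fx=2.4,fy=2.4,interpolation=cv2.INTER_CUBIC))
E
```

```text
die a -4.5 b -0.1 h 27.4 th 0.035  rms px 1.12 sd [0.57 0.14 1.5  0.01]
near underside x -36.5 z 28.5  far x 27.4 z 26.2
[[-0.3  1.6]
 [ 0.1  1.6]
 [-0.2 -1.5]
 [ 0.  -1.5]
 [ 0.4  1.2]
 [ 0.8  1.2]
 [-0.   1.2]
 [-0.6 -1.9]
 [-0.3 -1.9]]
```

View pics/w7c.png

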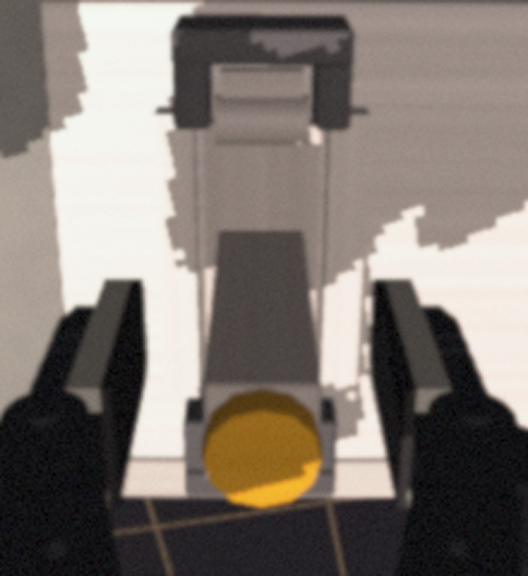

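```bash
python3 - <<'E'
from h import *
c=get_calibration("wrist");k=lambda x,y:(220+x/2.4,140+y/2.4)
c7=dict(c);c7['xyz']=np.array(c['xyz'])+np.array([510.4,-22,48.4])-np.array([509.2,-21.8,78.6])
def cen(n):
    im=cv2.imread(f"pics/{n}.png");h=cv2.cvtColor(im,cv2.COLOR_BGR2HSV);m=((h[...,0]>12)&(h[...,0]<32)&(h[...,1]>150)&(h[...,2]>60)).astype(np.uint8)
    m[:,:270]=0;m[:,390:]=0;m[:240]=0;K,l,S,C=cv2.connectedComponentsWithStats(m);i=1+np.argmax(S[1:,4]);return C[i],S[i]
for n,cc,b,t in (("w7",c7,((217,233),(304,233)),((203,384),(321,384))),("w28",c,((217,238),(300,238)),((201,384),(318,384)))):
    C,S=cen(n)
    obs=[((9,9,6),k(*b[0])),((9,-9,6),k(*b[1])),((0,0,68),tuple(C)),((0,9,68),(C[0]-25.3,C[1])),((0,-9,68),(C[0]+25.3,C[1])),((9,9,62),k(*t[0])),((9,-9,62),k(*t[1]))]
    print(n);fitdie(obs,cc)
E
```

```text
w7
die a -4.2 b -0.5 h -5.9 th 0.016  rms px 0.97 sd [0.9  0.15 1.84 0.01]
near underside x -36.2 z -5.4  far x 27.8 z -6.4
w28
die a -7.0 b -0.1 h 24.1 th 0.033  rms px 0.82 sd [0.92 0.15 1.87 0.01]
near underside x -38.9 z 25.1  far x 25.0 z 23.0
```

Call:
{"fn": "play_rows", "kwargs": {"rows": [{"offset": [-1, -0.5, 0], "turn": 0}, {"offset": [-2.5, -1, 0], "turn": 0}, {"offset": [-2.5, -1, 0], "turn": 0}, {"offset": [-2.5, -1, 0], "turn": 0}, {"offset": [-2.5, -1, 0], "turn": 0}], "fingers": -1, "squeeze": 50}}

```text
time: 21.92
eef_pos: [512.2, -22.3, 80.3]
eef_rot: [-0.199, -2.123, 2.123]
wrist_force: [0.1, -0.9, -1.9]
grip_width: 16.8
```

Call:
{"fn": "play_rows", "kwargs": {"rows": [{"offset": [0, 0, 0], "turn": 0}, {"offset": [0, 0, 0], "turn": 0}, {"offset": [0, 0, 0], "turn": 0}, {"offset": [0, 0, 0], "turn": 0}]}}

```text
time: 22.42
eef_pos: [512.2, -22.3, 80.3]
eef_rot: [-0.199, -2.123, 2.123]
wrist_force: [0.0, -0.6, -2.4]
grip_width: 17.1
```

```bash
python3 - <<'E'
from h import *
s=st();print(np.dot(s['eef_pos']-[510.6,-22.2,22.],EX),abs(s['dq']).max());brass("pics/w29.png")
crop(read_camera("scene"),100,100,400,220,2,"pics/sc29.png")
crop(read_camera("top"),160,80,330,230,2.4,"pics/top29.png")
E
```

```text
t 22.43 pos [512.2 -22.3  80.3] yaw -1.7580 tilt 0.000 F [ 0.  -0.6 -2.4] T [-0.04  0.   -0.02] w 17.1
1.6108524825082393 0.0017474265115036969
brass px [327.3 327.7] bbox [ 302  303   51   49 1908]
-0.2 [[327.  342.4]] -0.1 [[327.  337.9]] 0 [[327.  332.9]] 0.1 [[327.  327.4]] 0.2 [[327.  321.4]] 0.3 [[327.  315.1]] 0.4 [[327.  308.5]] grasp [512.2 -22.3  99. ]
```

View pics/w29.png

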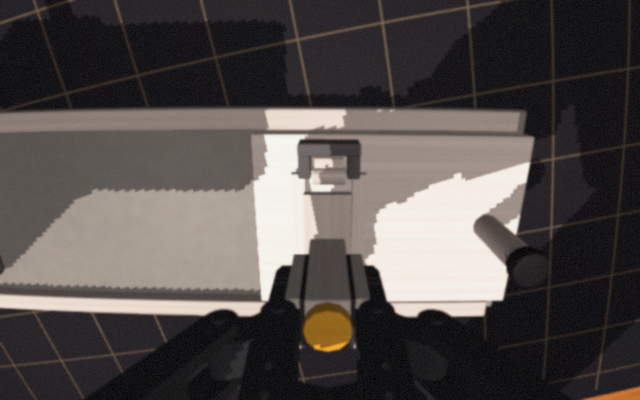

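View pics/sc29.png

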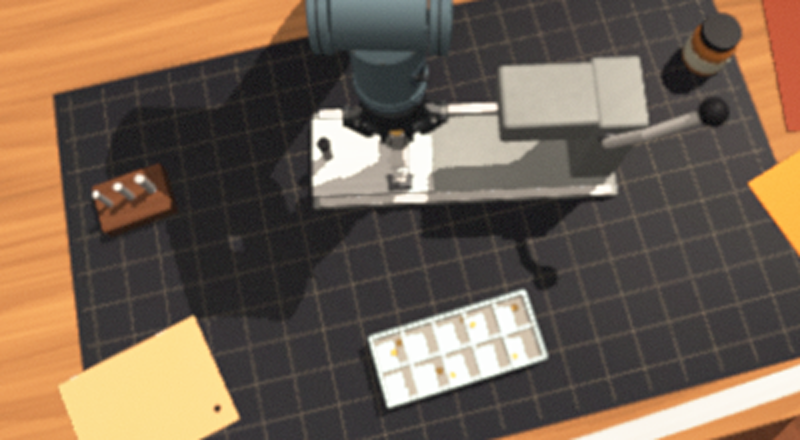

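View pics/top29.png

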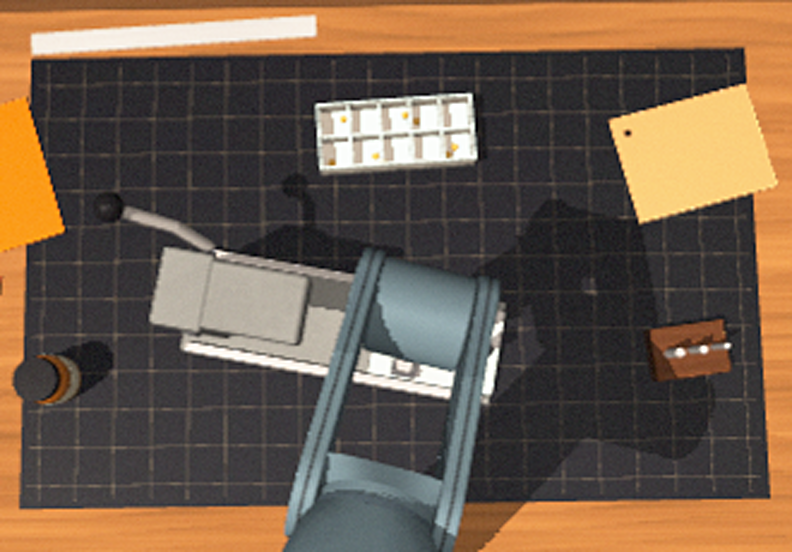

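```bash
python3 - <<'E'
from h import *
np.set_printoptions(precision=1,suppress=True)
c=get_calibration("wrist")
p=plane(c,530,267,78);print("cap now",p)
c6=dict(c);c6['xyz']=np.array(c['xyz'])+np.array([510.1,-22,148.9])-np.array([512.2,-22.3,80.3])
q=plane(c6,474,210,78);print("cap after pull",q,"dy along press",np.dot(p-q,EY))
# pocket end bar: far housing axle row / plate inner edge
print("plate corner now",plane(c,252,134,22),"then",plane(c6,270,118,22))
k=lambda x,y:(220+x/2.4,140+y/2.4)
S=get_calibration("scene"); print("scene cap",plane(S,100+324/2,100+145/2,78))
E
python3 - <<'E'
import cv2
a=cv2.imread("pics/w6.png")[100:260,240:520];b=cv2.imread("pics/w29.png")[110:300,240:570]
cv2.imwrite("pics/post6.png",cv2.resize(a,None,fx=2.8,fy=2.8,interpolation=2));cv2.imwrite("pics/post29.png",cv2.resize(b,None,fx=2.4,fy=2.4,interpolation=2))
E
```

```text
cap now [ 494.4 -117.3   78. ]
cap after pull [ 495.5 -116.8   78. ] dy along press -0.6991711226778956
plate corner now [573.5   9.4  22. ] then [573.2   9.7  22. ]
scene cap [ 496.  -117.3   78. ]
```

View pics/post6.png

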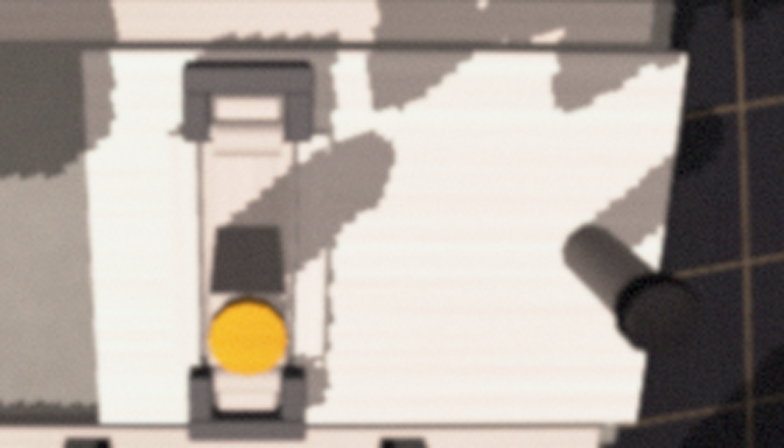

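View pics/post29.png

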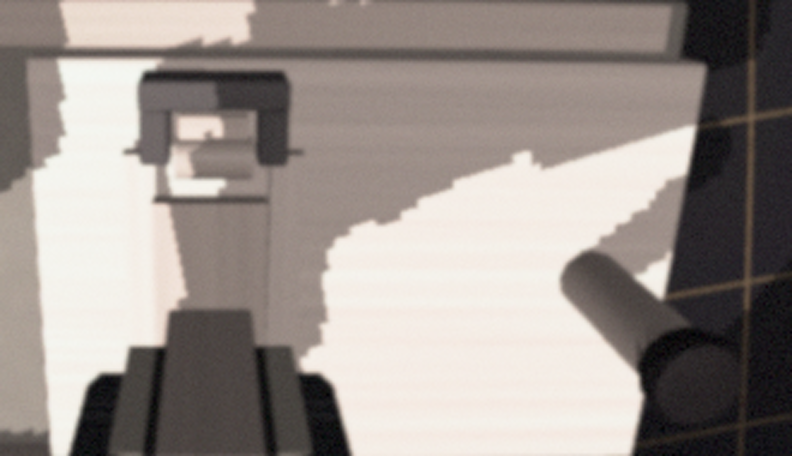

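Call:
{"fn": "play_rows", "kwargs": {"rows": [{"offset": [0, 0.5, 0], "turn": 0}, {"offset": [0, 1, 0], "turn": 0}, {"offset": [0, 1, 0], "turn": 0}, {"offset": [0, 1, 0], "turn": 0}, {"offset": [0, 1, 0], "turn": 0}]}}

```text
time: 23.2
eef_pos: [512.2, -22.3, 79.3]
eef_rot: [-0.199, -2.123, 2.123]
wrist_force: [-0.1, -0.2, -1.7]
grip_width: 16.7
```

```bash
python3 - <<'E'
from h import *
s=st();brass();print(hand_in())
E
```

```text
t 23.20 pos [512.2 -22.3  79.3] yaw -1.7580 tilt 0.000 F [-0.1 -0.2 -1.7] T [-0.03  0.02  0.04] w 16.7
brass px [327.3 327.8] bbox [ 303  304   50   48 1899]
-0.2 [[327.  342.4]] -0.1 [[327.  337.9]] 0 [[327.  332.9]] 0.1 [[327.  327.4]] 0.2 [[327.  321.4]] 0.3 [[327.  315.1]] 0.4 [[327.  308.5]] grasp [512.2 -22.3  98. ]
the job is handed in; nothing more can be done
None
```

I drew the carriage out by its post to the end stop (about 160 mm) with the die still seated. I then freed the near end of the die's foot first and the far end second, and handed in at 23.2 s while holding the die above its pocket.

**Last checks:**
- **Die:** it tilts about 1° and its underside is about 15 mm above the roller tops. The force reading shows only its weight, and it was still. That height and tilt come from camera fits corrected against a seated reference view, good to about 2 mm and 0.01 rad.
- **Carriage:** it is still at the stop, within the 1 mm or so the pictures can show.
- **Bystanders:** the tray, punch stand and glue jar look undisturbed by eye in the scene and top views.

**What did not go cleanly:**
- **Press head:** my first approach to the post touched the press head at about 6 N. I backed off and turned the gripper before gripping the post.
- **Second end:** the far end came free while I moved back toward the robot and the tool rose about 6 mm. The die was still leaning, so this was more a tilted lift than a full rock back.
- **Levelling:** afterwards I levelled the die by pressing its far end on the roller housing. The wrist force briefly reached about 79 N on the first press.

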